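Put a sample bottle away in its tilt-out bin

TASK

Put the blue-capped sample bottle that stands on the bench away in the blue tilt-out bin: tip that bin right forward by its pull until it rests on its stop, put the bottle inside, then push the bin back, without slamming it, until its catch clicks and it is fully shut. Leave the yellow and green bins shut and everything else on the bench where it stands.

Things in the scene. Friction and masses are not known exactly. Their poses are not given: they have to be found in the camera images.
- blue_bin (a joint): Tilt of the blue bin about its bottom pivot, rad: 0 upright and fully shut in its catch, growing as the top comes forward, 0.80 on the open stop. Let go, it falls open beyond about 0.6, and below that falls back to stop ajar at 0.08 against the catch. From there it takes about 12 N at the pull to push it through, whereupon it snaps to 0 on a hard stop; about 12 N pulls it out again.
- yellow_bin (a joint): Tilt of the yellow bin, same make as the blue one; 0 is shut.
- green_bin (a joint): Tilt of the green bin, same make as the blue one; 0 is shut.
- blue_pull (a point): Centre of the blue bin's finger pull: solid blue block 30 mm wide, 30 mm fore and aft, 16 mm high, jutting forward from the top of the bin's front, its top flush with the front's top edge; free at both sides, in front, above and below. Turns with the bin; axes as blue_hinge. In that frame it lies at x = -21, z = 132 mm.
- blue_hinge (a point): Middle of the blue bin's pivot, 24 mm above the bench. Its frame turns with the bin: y along the level pivot, x to the bin's back, z up the front (vertical when shut, leaning to the robot when open). Clear bin, open on top, 108 mm wide inside: front face at x = -6 mm, 4 thick, z -8 to 140; floor top z = -2 from x = 0 to 60; then the back slopes up to x = 110, z = 98.
- blue_bottle_mid (a point): Middle of the blue-capped bottle to put away: white cylinder with a blue screw cap (the top 15 mm), 29 mm diameter, 62 mm tall, about 35 g, standing upright on the bench; this point is 31 mm above its underside, its z along the bottle.
- yellow_bottle: Bystander: the same bottle with a yellow cap, upright; origin at the centre of its underside.
- tube_rack: Bystander: white rack 56 x 130 mm with capped glass tubes, 104 mm high; origin at the centre of its underside, long side along its y.
- dishes: Bystander: stack of three culture dishes, 90 mm across, 46 mm high; origin at the centre of its underside.
- blue_unit: Light grey housing of the blue bin, fixed, 140 deep, 124 wide, 172 mm high, on a 12 mm aluminium base; blue strip on its top near the front. Origin at the centre of its underside, x to its back; front face 70 mm before it, pivot at x = -64, z = 12 mm. Like units stand 126 mm to its sides, in any order. Two more blue-capped bottles lie loose on the bin's floor.

How it is judged:
By the outcome, as a careful person would: the job done as asked, in the order asked, and still so for the second after the job is handed in, with the robot touching nothing.
It also fails if it takes over 67 s, if anything falls off the work surface, if the arm or the gripper's body presses on something with over 40 N, if the wrist force passes 120 N, or if a joint passes its speed limit or range.

ROBOT

A 6-joint arm with a two-finger parallel gripper is mounted at the origin on the work surface. World frame = base frame: x ahead of the robot, y to its left, z up, the work surface at z = 0. Lengths are in mm, angles in rad, forces in N, time in s.
With the tool pointing down it reaches from about 275 to 750 mm from the base axis. Payload 10.2 kg.
Tool frame: the origin (TCP) lies at the very end of the fingers, on their centre line; the grasp point (between the pads) lies 19 mm behind it; z points along the fingers, y is the direction in which the jaws open and shut (so a half turn about z gives the same grasp; the last joint's range is limited). The gripper opens to 85 mm and grips with 20 to 120 N. Pads are 22 mm wide; open, the fingers measure 114 mm over their backs; the gripper's body (76 mm by 85 mm) begins 54 mm behind the grasp point. The pads swing forward as they close: fully open they stand 13 mm farther back than shut.
Start: joints at [0.95, 0.313, 1.498, -0, 1.331, -0.223], TCP at [203.393, 484.007, 231.294] pointing down, gripper open.
Joint ranges: [-2.94, 2.94], [-0.97, 2.17], [0.19, 2.56], [-1.23, 4.37], [0.02, 3.11], [-2.88, 2.88]. Speed limits (rad/s): [2.39, 2.39, 3.01, 3.14, 3.14, 3.14].

INTERFACE

Orientations are given as a unit quaternion [w, x, y, z].
In Python, from rig import ctrl, eyes, order gives the robot as it stands.
- The arm moves only by the tool move_arm, never from a script. Its argument "deltas" is a list of rows, each a list of 6 numbers: the shift along the tool's x, y, z in cm, then the turn, a rotation vector about the tool's x, y, z in degrees. A call has exactly 10 rows; each row shifts and turns the commanded pose from where the row before left it, along the tool's axes as they then stand; what a row does not reach is not made up. A row lasts 1/10 s, in which the tool goes at most 50 mm and 8.59 degrees, less where a joint would pass 70% of its speed; a pose out of reach is approached as far as the arm can. A call is refused whole if a number of a shift passes 5 or a number of a turn 8.59, either way. A call with a gripper value outside its range is refused whole. "grip" is the finger opening in cm, from 0 to 8.54, set as the call begins (left out, the last holds). The fingers move at their own pace and stop on an object; "newtons" is the grip in N (left out, the last holds). Time passes only in rows, so rows that do not move let the fingers close, or fill a call up. It gives the time, the measured TCP pose, the force and the opening at its end, in the units of the state.
- ctrl.sense(): the state, without advancing time (a new reading comes with each control period).
- eyes.capture(name): name is "scene" or "top" or "wrist"; returns the picture (400x640x3 uint8, blue, green, red); there is no depth.
- eyes.camera_params(name): a dict with "K" (3x3 intrinsics, pixels), "camera_from_world" (4x4, takes a point from world to camera coordinates). Camera axes: x right, y down, z forward; pixel columns grow to the right and rows downward; lengths in mm; the calibration is good to about 2 mm. The wrist camera is an equidistant fisheye: a pixel r from the principal point sees the ray r / f radians off the axis. A picture is of the moment at which its call begins: read the wrist's pose just before it. camera_params takes no time and is no camera call; for the wrist camera it gives the pose at the moment of the call.
- order.finish_job(): hands the job in, once; it reports no verdict.
The state is a dict: "time_s": time; "joints": joint angles; "dq": joint speeds; "tau": joint torques, N m; "eef_pos": TCP position; "ee_rot": TCP orientation; "force": force on the tool from outside, world axes, zero at the start; "wrist_torque": the same for the moment, N m; "grip_width": opening from 0.0 (shut) to 1.0 (fully open).
Only numpy, scipy, OpenCV 4.12 (cv2) and the standard library are available. Lean on these libraries where they do the work, as an engineer would, in place of code of your own. Each camera call takes 0.05 s, during which the arm holds its last target.

## Working session

There is one attempt and no reset: what is moved stays moved. The work goes in short steps, Python scripts to look and compute and a tool call to move; the robot and the scene stay as the last step left them, time stands still between calls to the robot, and variables do not carry over. Pictures are saved under pics/ and viewed, and the job is handed in when it is done.

Besides the shell and the picture viewer there is one more tool, called after "Emit:" as a command line: name --pt "numbers of a row" for each row, then --argument value for the rest. move_arm: Moves the arm, as the interface text tells. Its arguments: {"type":"object","properties":{"deltas":{"type":"array"},"grip":{"type":"number"},"newtons":{"type":"number"}},"required":["deltas"]}

```bash
ls; mkdir -p pics; python3 - <<'E'
from rig import ctrl, eyes, order
import cv2
print(ctrl.sense())
for n in("scene","top","wrist"):
    p=eyes.camera_params(n);print(n,p)
    cv2.imwrite(f"pics/{n}0.png",eyes.capture(n))
E
```

```text
pics
{'time_s': 0.0, 'joints': array([ 9.49596566e-01,  3.13439885e-01,  1.49842394e+00, -2.00167140e-05,
        1.33098625e+00, -2.23406432e-01]), 'dq': array([ 0.00047925,  0.00127095, -0.00090834,  0.00111142, -0.00067417,
       -0.00029951]), 'tau': array([-1.94520573e-03, -4.12274587e+01, -2.59732264e+01, -3.21314556e-04,
        4.24287660e-03, -1.66056225e-05]), 'eef_pos': array([203.24691177, 483.79054348, 230.74519345]), 'ee_rot': array([-2.48818270e-04,  1.97585492e-01,  9.80285457e-01, -5.77460750e-04]), 'force': array([ 0.05747633, -0.53449826,  0.00497524]), 'wrist_torque': array([-0.00677763,  0.04754958,  0.05945207]), 'grip_width': 0.9992975992422422}
scene {'K': array([[423.28009792,   0.        , 318.3182329 ],
       [  0.        , 423.28009792, 204.15855018],
       [  0.        ,   0.        ,   1.        ]]), 'camera_from_world': array([[ 9.99138242e-01,  3.99918957e-02, -1.11095159e-02,
        -5.60413694e+02],
       [ 1.72031854e-02, -6.42590951e-01, -7.66016266e-01,
         9.73027828e+01],
       [-3.77733170e-02,  7.65165026e-01, -6.42725181e-01,
     
[... 465 characters left out ...]
      [ 8.05285372e-02, -6.98172603e-03, -9.96727852e-01,
         1.23628284e+03],
       [ 0.00000000e+00,  0.00000000e+00,  0.00000000e+00,
         1.00000000e+00]])}
wrist {'K': array([[309.70691629,   0.        , 314.21012327],
       [  0.        , 309.70691629, 198.12402172],
       [  0.        ,   0.        ,   1.        ]]), 'camera_from_world': array([[ 3.88143753e-01,  9.21597993e-01, -1.25157593e-03,
        -5.25189967e+02],
       [ 8.90522089e-01, -3.74705322e-01,  2.58004518e-01,
        -3.20276602e+01],
       [ 2.37307474e-01, -1.01257398e-01, -9.66142900e-01,
         3.78536543e+02],
       [ 0.00000000e+00,  0.00000000e+00,  0.00000000e+00,
         1.00000000e+00]])}
```

View pics/scene0.png

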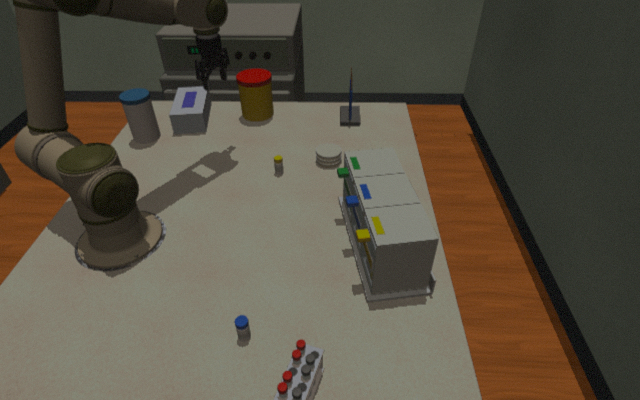

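View pics/top0.png

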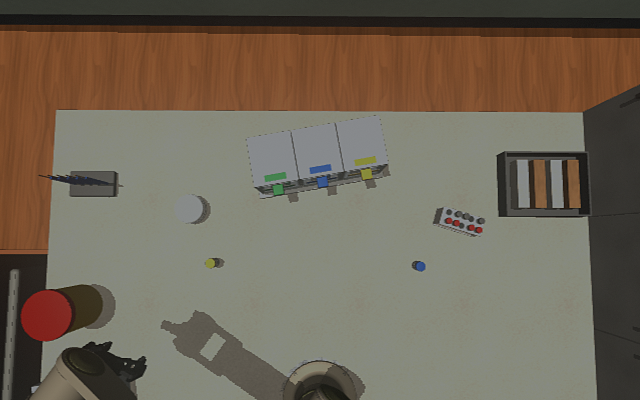

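View pics/wrist0.png

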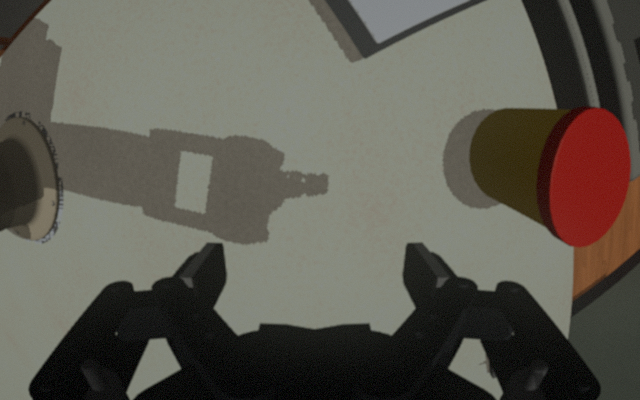

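The scene shows the blue unit in the middle (top view pull ≈(322,183)). The blue bottle is at ≈(419,266) and the yellow one at ≈(212,263). I'll enlarge these areas.

```bash
python3 - <<'E'
import cv2
t=cv2.imread("pics/top0.png");s=cv2.imread("pics/scene0.png")
cv2.imwrite("pics/c1.png",cv2.resize(t[100:210,240:400],None,fx=5,fy=5,interpolation=cv2.INTER_CUBIC))
cv2.imwrite("pics/c2.png",cv2.resize(t[245:285,395:445],None,fx=12,fy=12,interpolation=cv2.INTER_CUBIC))
cv2.imwrite("pics/c3.png",cv2.resize(s[140:240,320:440],None,fx=6,fy=6,interpolation=cv2.INTER_CUBIC))
cv2.imwrite("pics/c4.png",cv2.resize(s[305:350,220:270],None,fx=12,fy=12,interpolation=cv2.INTER_CUBIC))
E
```

```text
(no output)
```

View pics/c1.png

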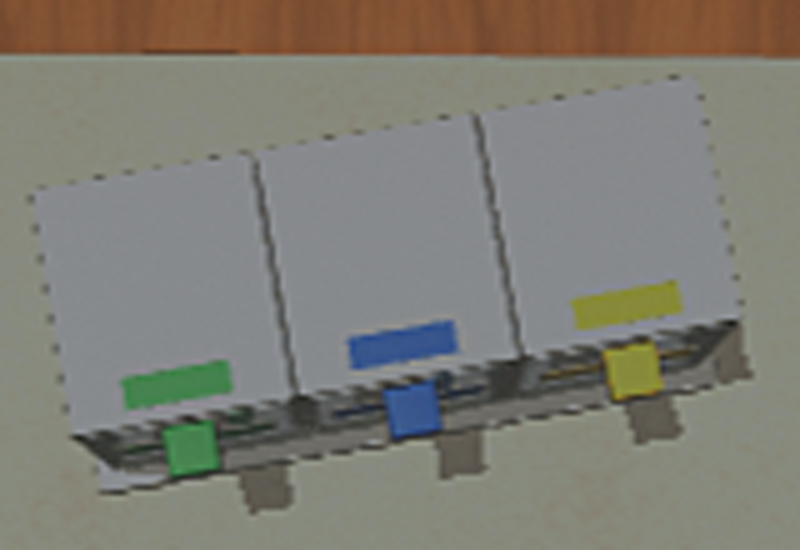

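View pics/c2.png

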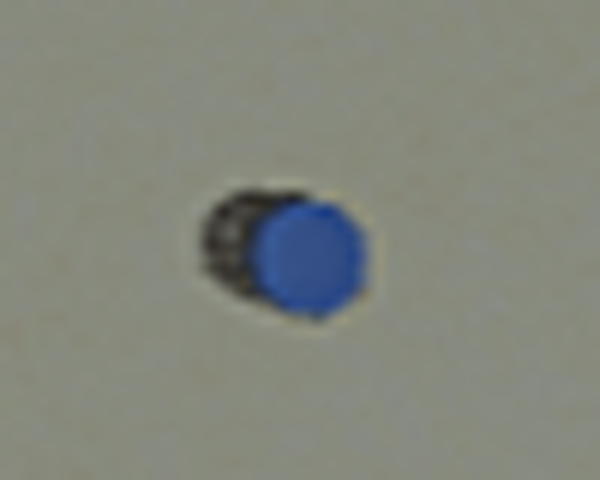

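View pics/c3.png

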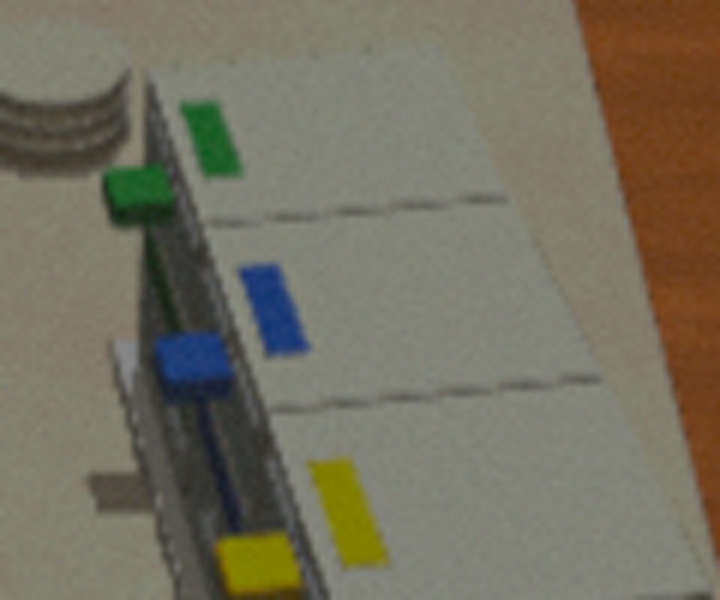

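View pics/c4.png

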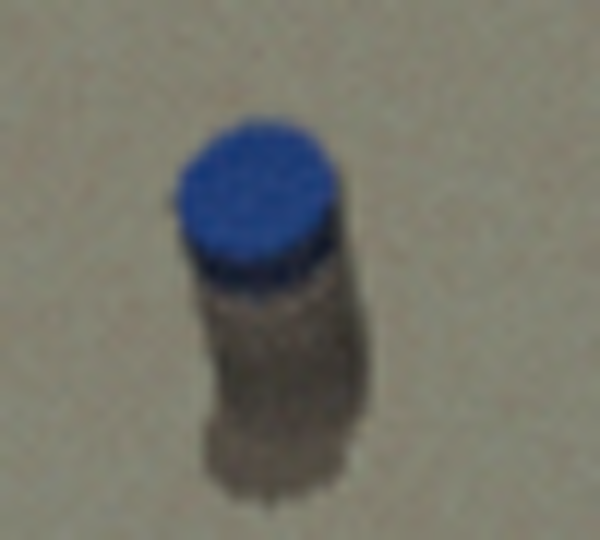

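```bash
cat > h.py <<'E'
import numpy as np
from rig import ctrl, eyes, order
def ray(n,uv,P=None):
    p=P or eyes.camera_params(n);K=p["K"];T=p["camera_from_world"]
    R=T[:3,:3];c=-R.T@T[:3,3]
    a=np.array([(uv[0]-K[0,2])/K[0,0],(uv[1]-K[1,2])/K[1,1]])
    if n=="wrist":
        th=np.hypot(*a); d=np.r_[a/th*np.sin(th),np.cos(th)]
    else: d=np.r_[a,1]
    return c,R.T@d/np.linalg.norm(d)
def atz(n,uv,z,P=None):
    c,d=ray(n,uv,P);return c+d*(z-c[2])/d[2]
def tri(o):
    A=np.zeros((3,3));b=np.zeros(3)
    for n,uv in o:
        c,d=ray(n,uv);M=np.eye(3)-np.outer(d,d);A+=M;b+=M@c
    return np.linalg.solve(A,b)
E
python3 - <<'E'
from h import *
t=lambda x,y,f=5,o=(240,100):((x-f/2+.5)/f+o[0],(y-f/2+.5)/f+o[1])
for z in(184,):
  P=[atz("top",t(*q),z) for q in[(35,190),(690,78),(740,320),(70,435),(252,153),(296,397),(476,115),(521,358)]]
  print(np.round(P,1))
  print([round(np.linalg.norm(P[a]-P[b]),1) for a,b in((0,1),(2,3),(0,3),(1,2),(4,6),(5,7))])
  f=lambda v:np.degrees(np.arctan2(v[1],v[0]))
  print("yaw",f(P[0]-P[3]),f(P[1]-P[2]),f(P[4]-P[5]),f(P[6]-P[7]), f(P[0]-P[1])-90,f(P[3]-P[2])-90)
print("pulltop tri",tri([("top",t(413,409)),("scene",t(195,358,6,(320,140)))]),atz("top",t(413,409),164),atz("scene",t(195,358,6,(320,140)),164))
b=t(310,257,12,(395,245));c=t(258,192,12,(220,305))
print("cap",tri([("top",b),("scene",c)]),atz("top",b,62),atz("scene",c,62))
E
```

```text
[[ 766.2  202.8  184. ]
 [ 831.3 -160.6  184. ]
 [ 695.  -187.1  184. ]
 [ 629.7  181.2  184. ]
 [ 787.6   82.9  184. ]
 [ 651.2   57.5  184. ]
 [ 809.7  -41.4  184. ]
 [ 673.3  -66.2  184. ]]
[np.float64(369.2), np.float64(374.0), np.float64(138.2), np.float64(138.9), np.float64(126.2), np.float64(125.7)]
yaw 8.992780398560104 10.99426720636232 10.553151467799868 10.313025116554535 10.16584167011706 10.052497448436228
pulltop tri [648.00528675  -6.90530214 163.49651577] [647.59856434  -6.92161556 164.        ] [648.30433845  -7.44388854 164.        ]
cap [ 406.57218929 -303.58721728   61.93221935] [ 406.84243814 -303.51031498   62.        ] [ 406.31798883 -303.66448642   62.        ]
```

```bash
cat >> h.py <<'E'
from scipy.spatial.transform import Rotation as Ro
from scipy.linalg import logm,expm
YAW=np.radians(10.2)
Rb0=Ro.from_euler('z',YAW).as_matrix()
H=np.array([668.5,-3.3,24.])
def binT(th):
    T=np.eye(4);T[:3,:3]=Rb0@Ro.from_euler('y',-th).as_matrix();T[:3,3]=H;return T
def toolT(pb,th=0,extra=0):
    "tool with z along bin -z, y along bin y; pb = TCP in bin frame"
    B=binT(th);T=np.eye(4)
    T[:3,:3]=B[:3,:3]@np.diag([-1,1,-1.])@Ro.from_euler('y',-extra).as_matrix();T[:3,3]=(B@np.r_[pb,1])[:3];return T
def cur():
    s=ctrl.sense();T=np.eye(4);q=s["ee_rot"];T[:3,:3]=Ro.from_quat([q[1],q[2],q[3],q[0]]).as_matrix();T[:3,3]=s["eef_pos"];return T
def plan(T0,T1,n,straight=True):
    D=np.linalg.inv(T0)@T1
    rv=Ro.from_matrix(D[:3,:3]).as_rotvec(degrees=True)
    print("total shift cm",np.round(D[:3,3]/10,3),"turn deg",np.round(rv,2))
    L=np.real(logm(D))/n;E=expm(L)
    print(n,"rows each",np.round(E[:3,3]/10,3),np.round(Ro.from_matrix(E[:3,:3]).as_rotvec(degrees=True),3))
    return D
def sim(T,rows):
    for r in rows:
        D=np.eye(4);D[:3,3]=np.array(r[:3])*10;D[:3,:3]=Ro.from_rotvec(r[3:],degrees=True).as_matrix();T=T@D
    return T
E
python3 - <<'E'
from h import *
np.set_printoptions(suppress=True)
T=toolT([-25,0,113+80]);print(T.round(2));plan(cur(),T,17)
p=eyes.camera_params("wrist")["camera_from_world"];c=-p[:3,:3].T@p[:3,3];print("cam in tool",np.linalg.inv(cur())@np.r_[c,1])
E
```

```text
[[ -0.98  -0.18   0.   643.9 ]
 [ -0.18   0.98   0.    -7.73]
 [  0.     0.    -1.   217.  ]
 [  0.     0.     0.     1.  ]]
total shift cm [-59.664 -28.25    1.405] turn deg [ -0.05  -0.02 -32.99]
17 rows each [-2.978 -2.576  0.083] [-0.003 -0.001 -1.941]
cam in tool [  66.27832786    0.7853858  -142.49837815    1.        ]
```

Emit:
move_arm --pt "-2.98 -2.58 0.08 0 0 -1.94" --pt "-2.98 -2.58 0.08 0 0 -1.94" --pt "-2.98 -2.58 0.08 0 0 -1.94" --pt "-2.98 -2.58 0.08 0 0 -1.94" --pt "-2.98 -2.58 0.08 0 0 -1.94" --pt "-2.98 -2.58 0.08 0 0 -1.94" --pt "-2.98 -2.58 0.08 0 0 -1.94" --pt "-2.98 -2.58 0.08 0 0 -1.94" --pt "-2.98 -2.58 0.08 0 0 -1.94" --pt "-2.98 -2.58 0.08 0 0 -1.94" --grip 6

```text
time_s: 1.15
eef_pos: [429.4, 161.4, 223.3]
ee_rot: [-0.0, 0.029, 1.0, 0.0]
force: [1.6, 0.6, -1.0]
grip_width: 0.703
```

Emit:
move_arm --pt "-2.98 -2.58 0.08 0 0 -1.94" --pt "-2.98 -2.58 0.08 0 0 -1.94" --pt "-2.98 -2.58 0.08 0 0 -1.94" --pt "-2.98 -2.58 0.08 0 0 -1.94" --pt "-2.98 -2.58 0.08 0 0 -1.94" --pt "-2.98 -2.58 0.08 0 0 -1.94" --pt "-2.98 -2.58 0.08 0 0 -1.94" --pt "0 0 0 0 0 0" --pt "0 0 0 0 0 0" --pt "0 0 0 0 0 0"

```text
time_s: 2.15
eef_pos: [643.7, -7.6, 217.9]
ee_rot: [-0.0, -0.089, 0.996, 0.0]
force: [-0.1, 0.3, -0.3]
grip_width: 0.702
```

```bash
python3 - <<'E'
from h import *
import cv2
print(cur().round(2),ctrl.sense()["joints"]);plan(cur(),toolT([-25,0,113]),6)
P=eyes.camera_params("wrist");im=eyes.capture("wrist");cv2.imwrite("pics/w1.png",im)
E
```

```text
[[-9.8000e-01 -1.8000e-01 -0.0000e+00  6.4367e+02]
 [-1.8000e-01  9.8000e-01  0.0000e+00 -7.6100e+00]
 [ 0.0000e+00  0.0000e+00 -1.0000e+00  2.1786e+02]
 [ 0.0000e+00  0.0000e+00  0.0000e+00  1.0000e+00]] [-1.93542310e-01  5.91300691e-01  1.11546908e+00  1.36278626e-04
  1.43517109e+00 -1.94258218e+00]
total shift cm [-0.022 -0.018  8.086] turn deg [ 0.01 -0.02  0.01]
6 rows each [-0.004 -0.003  1.348] [ 0.002 -0.003  0.002]
```

View pics/w1.png

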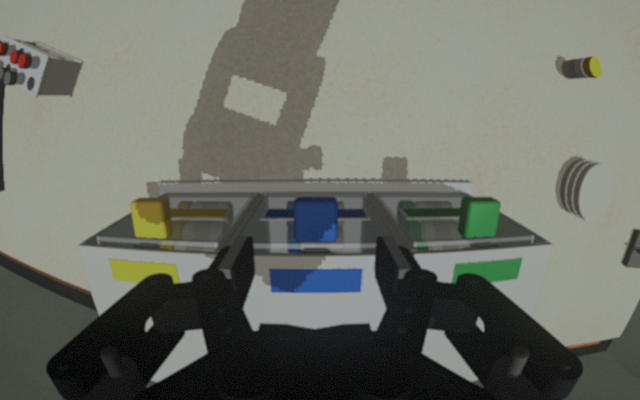

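The wrist view shows the blue pull centred between the fingers, at pixel ≈(316,220). I'll descend 8 cm and grip it.

Emit:
move_arm --pt "0 0 1 0 0 0" --pt "0 0 1.2 0 0 0" --pt "0 0 1.4 0 0 0" --pt "0 0 1.4 0 0 0" --pt "0 0 1.4 0 0 0" --pt "0 0 1.2 0 0 0" --pt "0 0 0.5 0 0 0" --pt "0 0 0 0 0 0" --pt "0 0 0 0 0 0" --pt "0 0 0 0 0 0"

```text
time_s: 3.2
eef_pos: [644.6, -8.4, 137.5]
ee_rot: [0.001, -0.089, 0.996, -0.0]
force: [-0.1, 0.1, -0.0]
grip_width: 0.704
```

```bash
python3 - <<'E'
from h import *
import cv2
print(cur()[:3,3],ctrl.sense()["force"])
im=eyes.capture("wrist");cv2.imwrite("pics/w2.png",im)
E
```

```text
[644.61221533  -8.40008548 137.45266399] [-0.13071028  0.05232583 -0.04708112]
```

View pics/w2.png

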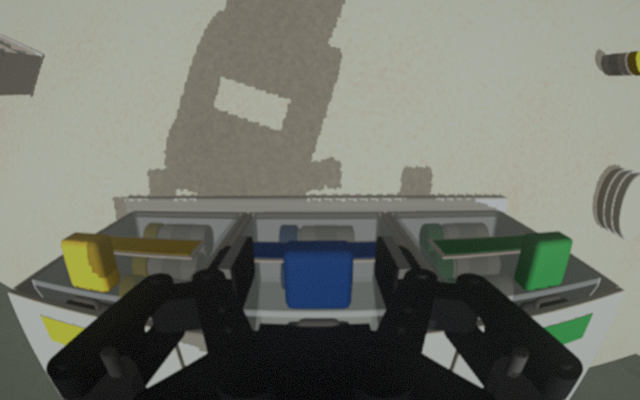

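The fingers straddle the pull, with the blue block at ≈(318,275) between the pads. Closing now.

Emit:
move_arm --pt "0 0 0 0 0 0" --pt "0 0 0 0 0 0" --pt "0 0 0 0 0 0" --pt "0 0 0 0 0 0" --pt "0 0 0 0 0 0" --pt "0 0 0 0 0 0" --pt "0 0 0 0 0 0" --pt "0 0 0 0 0 0" --pt "0 0 0 0 0 0" --pt "0 0 0 0 0 0" --grip 1.5 --newtons 60

```text
time_s: 4.25
eef_pos: [644.1, -6.9, 137.4]
ee_rot: [0.0, -0.089, 0.996, 0.001]
force: [-1.4, 5.9, 4.8]
grip_width: 0.338
```

```bash
python3 - <<'E'
from h import *
print(cur().round(2),ctrl.sense()["force"])
# arc rows
T0=toolT([-25,0,113],0)
plan(T0,toolT([-25,0,113],.79),20)
plan(T0,toolT([-25,0,113],.1),8)
plan(toolT([-25,0,113],.1),toolT([-25,0,113],.79),18)
E
```

```text
[[-9.8000e-01 -1.8000e-01 -0.0000e+00  6.4412e+02]
 [-1.8000e-01  9.8000e-01  0.0000e+00 -6.9200e+00]
 [-0.0000e+00  0.0000e+00 -1.0000e+00  1.3740e+02]
 [ 0.0000e+00  0.0000e+00  0.0000e+00  1.0000e+00]] [-1.38096527  5.90954394  4.8167318 ]
total shift cm [7.287 0.    5.122] turn deg [  0.   -45.26  -0.  ]
20 rows each [0.444 0.    0.108] [-0.    -2.263  0.   ]
total shift cm [1.116 0.    0.306] turn deg [ 0.   -5.73 -0.  ]
8 rows each [ 0.141 -0.     0.032] [-0.    -0.716 -0.   ]
total shift cm [6.621 0.    4.176] turn deg [  0.   -39.53   0.  ]
18 rows each [0.431 0.    0.104] [ 0.    -2.196  0.   ]
```

Emit:
move_arm --pt "0.141 0.01 0.032 0 -0.72 0" --pt "0.141 0.01 0.032 0 -0.72 0" --pt "0.141 0.01 0.032 0 -0.72 0" --pt "0.141 0.01 0.032 0 -0.72 0" --pt "0.141 0 0.032 0 -0.72 0" --pt "0.141 0 0.032 0 -0.72 0" --pt "0.141 0 0.032 0 -0.72 0" --pt "0.141 0 0.032 0 -0.72 0" --pt "0.141 0 0.032 0 -0.72 0" --pt "0.141 0 0.032 0 -0.72 0"

```text
time_s: 5.25
eef_pos: [630.5, -9.4, 133.4]
ee_rot: [0.063, -0.089, 0.994, 0.006]
force: [-2.2, 4.8, 4.1]
grip_width: 0.343
```

```bash
python3 - <<'E'
from h import *
s=ctrl.sense();print(cur().round(3),s["force"],s["wrist_torque"],s["grip_width"])
print(toolT([-25,0,113],.1257)[:3,3])
import cv2
cv2.imwrite("pics/w3.png",eyes.capture("wrist"))
plan(toolT([-25,0,113],.1257),toolT([-25,0,113],.8),20)
E
```

```text
[[-9.76000e-01 -1.78000e-01  1.24000e-01  6.30480e+02]
 [-1.76000e-01  9.84000e-01  2.40000e-02 -9.36200e+00]
 [-1.27000e-01  1.00000e-03 -9.92000e-01  1.33441e+02]
 [ 0.00000e+00  0.00000e+00  0.00000e+00  1.00000e+00]] [-2.1871773   4.80582682  4.13894316] [0.75985108 0.35426149 0.13662677] 0.34300439797069165
[630.14641086 -10.2008999  132.97421613]
total shift cm [ 6.508 -0.     4.034] turn deg [  0.   -38.63   0.  ]
20 rows each [ 0.379 -0.     0.091] [-0.    -1.932  0.   ]
```

View pics/w3.png

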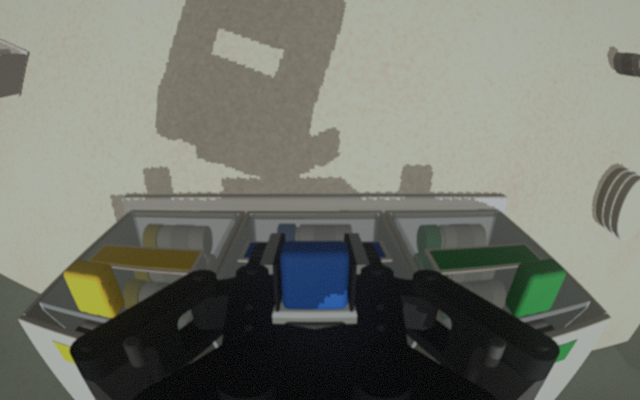

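The blue front is now ahead of its neighbours, so the catch is out. Continuing along the arc to the stop.

Emit:
move_arm --pt "0.379 0 0.091 0 -1.93 0" --pt "0.379 0 0.091 0 -1.93 0" --pt "0.379 0 0.091 0 -1.93 0" --pt "0.379 0 0.091 0 -1.93 0" --pt "0.379 0 0.091 0 -1.93 0" --pt "0.379 0 0.091 0 -1.93 0" --pt "0.379 0 0.091 0 -1.93 0" --pt "0.379 0 0.091 0 -1.93 0" --pt "0.379 0 0.091 0 -1.93 0" --pt "0.379 0 0.091 0 -1.93 0"

```text
time_s: 6.3
eef_pos: [596.8, -15.5, 114.2]
ee_rot: [0.229, -0.087, 0.969, 0.021]
force: [-4.3, 6.9, 4.8]
grip_width: 0.336
```

Emit:
move_arm --pt "0.379 0 0.091 0 -1.93 0" --pt "0.379 0 0.091 0 -1.93 0" --pt "0.379 0 0.091 0 -1.93 0" --pt "0.379 0 0.091 0 -1.93 0" --pt "0.379 0 0.091 0 -1.93 0" --pt "0.379 0 0.091 0 -1.93 0" --pt "0.379 0 0.091 0 -1.93 0" --pt "0.379 0 0.091 0 -1.93 0" --pt "0.379 0 0.091 0 -1.93 0" --pt "0.379 0 0.091 0 -1.93 0"

```text
time_s: 7.3
eef_pos: [601.2, -13.1, 133.4]
ee_rot: [0.348, -0.061, 0.935, 0.008]
force: [41.4, -69.6, -46.7]
grip_width: 0.328
```

```bash
python3 - <<'E'
from h import *
s=ctrl.sense();C=cur();print(C.round(3),s["joints"].round(2),s["force"],s["wrist_torque"],s["grip_width"])
G=C@np.array([0,0,-19,1]);d=Rb0.T@(G[:3]-H);print("tilt est",np.arctan2(-d[0],d[2])-np.arctan2(25,132),d, np.hypot(d[0],d[2]),np.hypot(25,132))
import cv2
cv2.imwrite("pics/w4.png",eyes.capture("wrist"));cv2.imwrite("pics/s4.png",cv2.resize(eyes.capture("scene")[100:300,240:460],None,fx=3,fy=3))
E
```

```text
[[-7.50000e-01 -1.20000e-01  6.51000e-01  6.01218e+02]
 [-1.09000e-01  9.92000e-01  5.80000e-02 -1.30710e+01]
 [-6.53000e-01 -2.70000e-02 -7.57000e-01  1.33424e+02]
 [ 0.00000e+00  0.00000e+00  0.00000e+00  1.00000e+00]] [-0.33  0.34  1.95  0.97  0.33 -2.88] [ 41.44131213 -69.5713609  -46.65017501] [-8.89043593  0.3262258  -6.79447694] 0.32778579750985626
tilt est 0.3882396971924631 [-80.30894546   3.40667076 123.81179804] 147.57671921928977 134.34656675925888
```

View pics/w4.png

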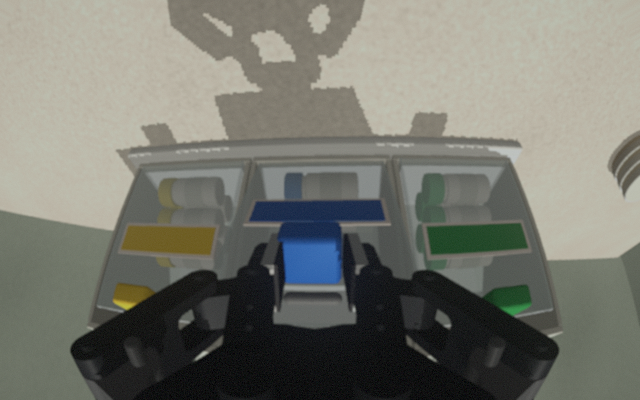

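View pics/s4.png

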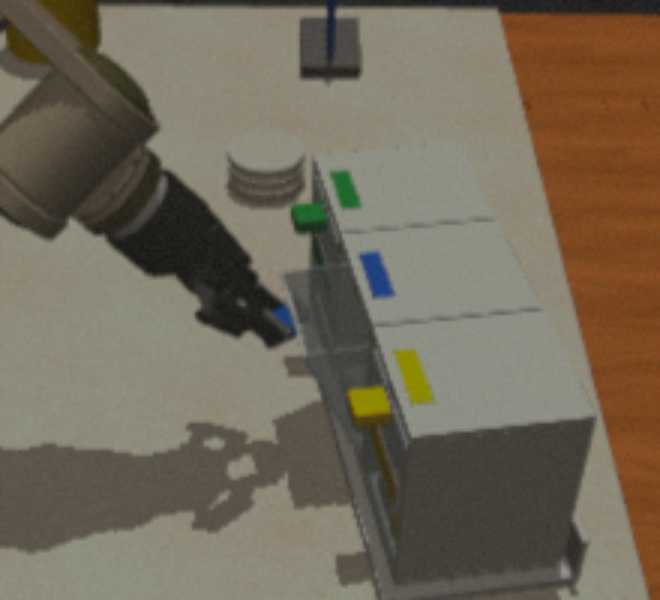

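The wrist ran into its joint-6 limit near a singularity, and the grip is loaded at about 90 N. I'll ease off along the force first.

Emit:
move_arm --pt "0 -0.1 0.08 0 0 0" --pt "0 -0.1 0.08 0 0 0" --pt "0 -0.1 0.08 0 0 0" --pt "0 -0.1 0.08 0 0 0" --pt "0 -0.1 0.08 0 0 0" --pt "0 -0.1 0.08 0 0 0" --pt "0 0 0 0 0 0" --pt "0 0 0 0 0 0" --pt "0 0 0 0 0 0" --pt "0 0 0 0 0 0"

```text
time_s: 8.4
eef_pos: [605.6, -13.4, 136.5]
ee_rot: [0.35, -0.065, 0.934, 0.012]
force: [-9.3, -34.1, 18.9]
grip_width: 0.33
```

```bash
cat >> h.py <<'E'
def rep():
    s=ctrl.sense();C=cur();print(s["time_s"],C.round(3).tolist(),s["joints"].round(3),"F",s["force"].round(1),"M",s["wrist_torque"].round(2),s["grip_width"].round(3))
    G=C@np.array([0,0,-19,1]);d=Rb0.T@(G[:3]-H);print("grasp in unit frame",d.round(1),"radius",np.hypot(d[0],d[2]).round(1),"tilt est",np.arctan2(-d[0],d[2])-np.arctan2(25,132))
    z=Rb0.T@C[:3,:3];print("tool z in unit",z[:,2].round(3),"y",z[:,1].round(3))
E
python3 -c "
from h import *
rep()"
```

```text
Traceback (most recent call last):
  File "h.py", line 43, in rep
    s=ctrl.sense();C=cur();print(s["time_s"],C.round(3).tolist(),s["joints"].round(3),"F",s["force"].round(1),"M",s["wrist_torque"].round(2),s["grip_width"].round(3))
                                                                                                                                             ^^^^^^^^^^^^^^^^^^^^^
AttributeError: 'float' object has no attribute 'round'
```

```bash
sed -i 's/s\["grip_width"\].round(3))/round(s["grip_width"],3))/' h.py
python3 -c "
from h import *
import cv2
rep()
cv2.imwrite('pics/w5.png',eyes.capture('wrist'))"
```

```text
8.4 [[-0.747, -0.129, 0.652, 605.58], [-0.112, 0.991, 0.067, -13.383], [-0.655, -0.023, -0.755, 136.502], [0.0, 0.0, 0.0, 1.0]] [-0.337  0.338  1.933  0.963  0.347 -2.881] F [ -9.3 -34.1  18.9] M [-4.69 -0.11 -3.31] 0.33
grasp in unit frame [-76.1   2.2 126.8] radius 147.9 tilt est 0.35342870098456314
tool z in unit [ 0.654 -0.049 -0.755] y [ 0.049  0.999 -0.023]
```

View pics/w5.png

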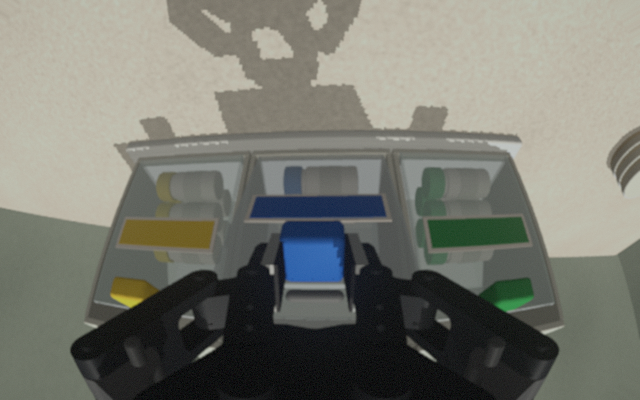

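Emit:
move_arm --pt "0.05 -0.04 0 0 1.5 0" --pt "0.05 -0.04 0 0 1.5 0" --pt "0.05 -0.04 0 0 1.5 0" --pt "0.05 -0.04 0 0 1.5 0" --pt "0.05 -0.04 0 0 1.5 0" --pt "0.05 0 0 0 1.5 0" --pt "0.05 0 0 0 1.5 0" --pt "0.05 0 0 0 1.5 0" --pt "0.05 0 0 0 1.5 0" --pt "0.05 0 0 0 1.5 0"

```text
time_s: 9.45
eef_pos: [602.7, -13.8, 134.0]
ee_rot: [0.226, -0.07, 0.972, 0.006]
force: [0.7, -28.2, 13.6]
grip_width: 0.334
```

```bash

python3 -c "
from h import *
rep()"
```

```text
9.45 [[-0.888, -0.138, 0.438, 602.74], [-0.133, 0.99, 0.042, -13.83], [-0.44, -0.02, -0.898, 133.989], [0.0, 0.0, 0.0, 1.0]] [-0.289  0.38   1.756  0.297  0.6   -2.214] F [  0.7 -28.2  13.6] M [-3.83 -1.39 -1.92] 0.334
grasp in unit frame [-74.9   2.  127.1] radius 147.5 tilt est 0.34562435778994316
tool z in unit [ 0.439 -0.036 -0.898] y [ 0.04   0.999 -0.02 ]
```

Emit:
move_arm --pt "0 -0.1 0.13 0 0 -0.4" --pt "0 -0.1 0.13 0 0 -0.4" --pt "0 -0.1 0.13 0 0 -0.4" --pt "0 -0.1 0.13 0 0 -0.4" --pt "0 -0.1 0.13 0 0 -0.4" --pt "0 0 0.13 0 0 0" --pt "0 0 0.13 0 0 0" --pt "0 0 0.13 0 0 0" --pt "0 0 0.13 0 0 0" --pt "0 0 0.13 0 0 0" --newtons 20

```text
time_s: 10.45
eef_pos: [609.4, -13.7, 129.9]
ee_rot: [0.23, -0.088, 0.969, 0.004]
force: [-59.4, -0.1, 104.6]
grip_width: 0.333
```

```bash

python3 -c "
from h import *
import cv2
rep()
cv2.imwrite('pics/w6.png',eyes.capture('wrist'))"
```

```text
10.45 [[-0.879, -0.172, 0.444, 609.388], [-0.168, 0.985, 0.049, -13.748], [-0.446, -0.032, -0.894, 129.854], [0.0, 0.0, 0.0, 1.0]] [-0.289  0.397  1.746  0.317  0.591 -2.268] F [-5.940e+01 -1.000e-01  1.046e+02] M [0.54 1.19 0.21] 0.333
grasp in unit frame [-68.5   0.8 122.8] radius 140.7 tilt est 0.3215030089084052
tool z in unit [ 0.446 -0.031 -0.894] y [ 0.005  0.999 -0.032]
```

View pics/w6.png

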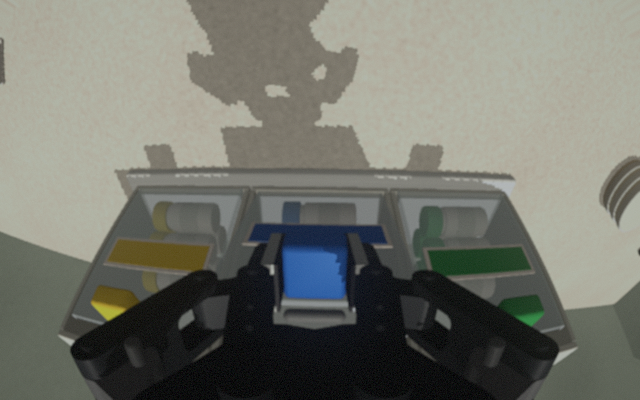

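Pushing along the pads loaded the wrist to about 120 N, which is right at the limit. Backing off at once.

Emit:
move_arm --pt "0 0 -0.3 0 0 0" --pt "0 0 -0.3 0 0 0" --pt "0 0 -0.3 0 0 0" --pt "0 0 -0.1 0 0 0" --pt "0 0 0 0 0 0" --pt "0 0 0 0 0 0" --pt "0 0 0 0 0 0" --pt "0 0 0 0 0 0" --pt "0 0 0 0 0 0" --pt "0 0 0 0 0 0"

```text
time_s: 11.5
eef_pos: [602.0, -14.5, 126.9]
ee_rot: [0.222, -0.086, 0.971, 0.006]
force: [12.1, -9.7, -8.1]
grip_width: 0.334
```

```bash

python3 -c "
from h import *
rep()"
```

```text
11.5 [[-0.887, -0.171, 0.429, 602.005], [-0.165, 0.985, 0.051, -14.503], [-0.432, -0.026, -0.902, 126.944], [0.0, 0.0, 0.0, 1.0]] [-0.294  0.392  1.757  0.311  0.601 -2.264] F [12.1 -9.7 -8.1] M [-1.11 -1.61 -0.39] 0.334
grasp in unit frame [-75.6   1.2 120.1] radius 141.9 tilt est 0.37490278112656417
tool z in unit [ 0.432 -0.026 -0.902] y [ 0.007  1.    -0.026]
```

Load is down to 17 N and the grip is still on the pull. I'll continue the arc with the tool orientation fixed, so the pull pivots between the pads and the wrist stays away from the singularity.

Emit:
move_arm --pt "0.29 -0.03 0.05 0 0 0" --pt "0.29 -0.03 0.05 0 0 0" --pt "0.29 -0.03 0.05 0 0 0" --pt "0.29 -0.03 0.05 0 0 0" --pt "0 0 0 0 0 0" --pt "0 0 0 0 0 0" --pt "0 0 0 0 0 0" --pt "0 0 0 0 0 0" --pt "0 0 0 0 0 0" --pt "0 0 0 0 0 0"

```text
time_s: 12.5
eef_pos: [592.2, -16.4, 120.4]
ee_rot: [0.221, -0.087, 0.971, 0.007]
force: [6.5, -3.5, -2.8]
grip_width: 0.33
```

```bash

python3 -c "
from h import *
rep()"
```

```text
12.5 [[-0.887, -0.172, 0.428, 592.177], [-0.166, 0.985, 0.052, -16.433], [-0.431, -0.024, -0.902, 120.355], [0.0, 0.0, 0.0, 1.0]] [-0.304  0.384  1.79   0.33   0.582 -2.295] F [ 6.5 -3.5 -2.8] M [-0.36 -1.1   0.11] 0.33
grasp in unit frame [-85.6   1.1 113.5] radius 142.2 tilt est 0.45915223634766467
tool z in unit [ 0.431 -0.024 -0.902] y [ 0.005  1.    -0.024]
```

Emit:
move_arm --pt "0.25 0 0.05 0 0.4 0" --pt "0.25 0 0.05 0 0.4 0" --pt "0.25 0 0.05 0 0.4 0" --pt "0.25 0 0.06 0 0.4 0" --pt "0.24 0 0.07 0 0.4 0" --pt "0.24 0 0.07 0 0.4 0" --pt "0.24 0 0.08 0 0.4 0" --pt "0.24 0 0.08 0 0.4 0" --pt "0 0 0 0 0 0" --pt "0 0 0 0 0 0"

```text
time_s: 13.5
eef_pos: [576.2, -19.3, 107.7]
ee_rot: [0.193, -0.087, 0.977, 0.005]
force: [3.6, -3.5, 3.2]
grip_width: 0.332
```

```bash

python3 -c "
from h import *
rep()"
```

```text
13.5 [[-0.91, -0.172, 0.377, 576.25], [-0.169, 0.985, 0.043, -19.328], [-0.379, -0.024, -0.925, 107.729], [0.0, 0.0, 0.0, 1.0]] [-0.308  0.389  1.804  0.276  0.608 -2.256] F [ 3.6 -3.5  3.2] M [-0.5  -0.97  0.03] 0.332
grasp in unit frame [-100.8    1.   101.3] radius 142.9 tilt est 0.5958805701685066
tool z in unit [ 0.379 -0.024 -0.925] y [ 0.005  1.    -0.024]
```

Emit:
move_arm --pt "0.27 0 0.1 0 0 0" --pt "0.27 0 0.1 0 0 0" --pt "0.27 0 0.12 0 0 0" --pt "0.27 0 0.13 0 0 0" --pt "0.27 0 0.14 0 0 0" --pt "0.27 0 0.15 0 0 0" --pt "0.26 0 0.16 0 0 0" --pt "0.26 0 0.17 0 0 0" --pt "0.26 0 0.18 0 0 0" --pt "0 0 0 0 0 0"

```text
time_s: 14.5
eef_pos: [558.0, -22.6, 86.4]
ee_rot: [0.192, -0.086, 0.977, 0.006]
force: [-3.0, -5.8, 7.2]
grip_width: 0.329
```

```bash

python3 -c "
from h import *
import cv2
rep()
cv2.imwrite('pics/w7.png',eyes.capture('wrist'));cv2.imwrite('pics/s7.png',cv2.resize(eyes.capture('scene')[100:300,240:460],None,fx=3,fy=3))"
```

```text
14.5 [[-0.911, -0.171, 0.375, 558.001], [-0.167, 0.985, 0.045, -22.599], [-0.377, -0.022, -0.926, 86.365], [0.0, 0.0, 0.0, 1.0]] [-0.327  0.393  1.872  0.318  0.547 -2.319] F [-3.  -5.8  7.2] M [-0.26 -0.46 -0.57] 0.329
grasp in unit frame [-119.3    1.    80. ] radius 143.6 tilt est 0.7932869522706092
tool z in unit [ 0.377 -0.023 -0.926] y [ 0.006  1.    -0.022]
```

View pics/w7.png

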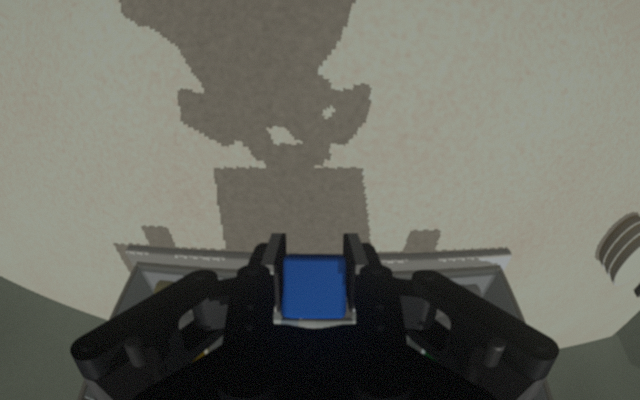

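View pics/s7.png

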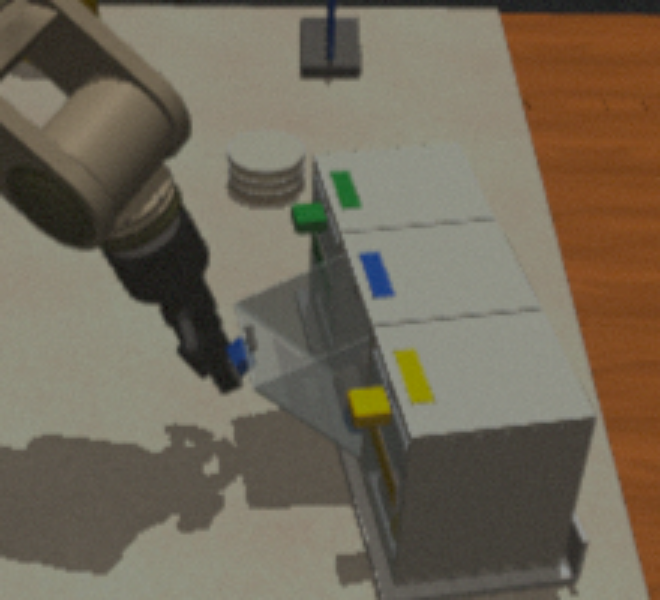

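The bin is at about the stop (θ≈0.79) with under 10 N of load. Releasing.

Emit:
move_arm --pt "0 0 0 0 0 0" --pt "0 0 0 0 0 0" --pt "0 0 0 0 0 0" --pt "0 0 0 0 0 0" --pt "0 0 -0.5 0 0 0" --pt "0 0 -1.5 0 0 0" --pt "0 0 -2.5 0 0 0" --pt "0 0 -3 0 0 0" --pt "0 0 -3 0 0 0" --pt "0 0 -3 0 0 0" --grip 6

```text
time_s: 15.6
eef_pos: [506.4, -27.9, 212.2]
ee_rot: [0.192, -0.087, 0.978, 0.006]
force: [0.6, -0.8, -0.5]
grip_width: 0.707
```

```bash

python3 -c "
from h import *
import cv2
rep()
cv2.imwrite('pics/w8.png',eyes.capture('wrist'));cv2.imwrite('pics/s8.png',cv2.resize(eyes.capture('scene')[100:300,240:460],None,fx=3,fy=3))
# target above bottle, tool down, jaw along some y
"
```

```text
15.6 [[-0.911, -0.173, 0.373, 506.444], [-0.168, 0.985, 0.046, -27.934], [-0.376, -0.021, -0.927, 212.161], [0.0, 0.0, 0.0, 1.0]] [-0.381  0.102  1.865  0.244  0.848 -2.262] F [ 0.6 -0.8 -0.5] M [-0.06  0.2  -0.01] 0.707
grasp in unit frame [-171.     4.9  205.8] radius 267.5 tilt est 0.5061879944080798
tool z in unit [ 0.376 -0.021 -0.927] y [ 0.005  1.    -0.021]
```

View pics/w8.png

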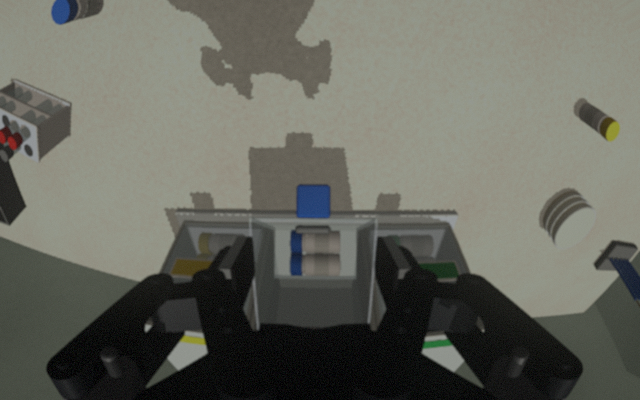

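View pics/s8.png

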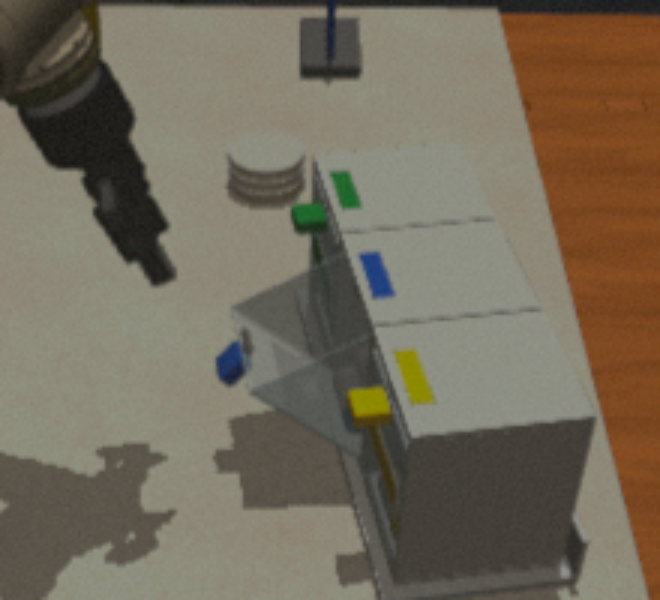

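The bin stays open by itself. Two bottles lie across its corner at (315,242) and (315,265), and the yellow and green bins are shut. Next, the bench bottle.

```bash
cat >> h.py <<'E'
def down(x,y,z,az):
    T=np.eye(4);a=np.radians(az);yv=np.array([np.cos(a),np.sin(a),0]);zv=np.array([0,0,-1.]);T[:3,:3]=np.c_[np.cross(yv,zv),yv,zv];T[:3,3]=x,y,z;return T
E
python3 -c "
from h import *
T=down(406.5,-303.6,130,60)
plan(cur(),T,10);plan(cur(),T,14)
S=cur();D=plan(S,T,14)
E=expm(np.real(logm(D))/14)
for i in range(15):
  print(S[:3,3].round(0),end=' ');S=S@E
"
```

```text
total shift cm [ 17.055 -25.146   2.796] turn deg [ 6.48 21.96 39.66]
10 rows each [ 0.8   -2.95   0.669] [0.648 2.196 3.966]
total shift cm [ 17.055 -25.146   2.796] turn deg [ 6.48 21.96 39.66]
14 rows each [ 0.548 -2.112  0.484] [0.463 1.568 2.833]
total shift cm [ 17.055 -25.146   2.796] turn deg [ 6.48 21.96 39.66]
14 rows each [ 0.548 -2.112  0.484] [0.463 1.568 2.833]
[508. -28. 215.] [508. -50. 209.] [507. -71. 202.] [505. -93. 196.] [ 502. -114.  190.] [ 498. -135.  183.] [ 492. -156.  177.] [ 485. -176.  171.] [ 477. -196.  164.] [ 468. -215.  158.] [ 458. -234.  152.] [ 447. -253.  146.] [ 434. -270.  141.] [ 421. -287.  135.] [ 406. -304.  130.]
```

Emit:
move_arm --pt "0.8 -2.95 0.67 0.65 2.2 3.97" --pt "0.8 -2.95 0.67 0.65 2.2 3.97" --pt "0.8 -2.95 0.67 0.65 2.2 3.97" --pt "0.8 -2.95 0.67 0.65 2.2 3.97" --pt "0.8 -2.95 0.67 0.65 2.2 3.97" --pt "0.8 -2.95 0.67 0.65 2.2 3.97" --pt "0.8 -2.95 0.67 0.65 2.2 3.97" --pt "0.8 -2.95 0.67 0.65 2.2 3.97" --pt "0.8 -2.95 0.67 0.65 2.2 3.97" --pt "0.8 -2.95 0.67 0.65 2.2 3.97"

```text
time_s: 16.7
eef_pos: [404.7, -303.6, 124.9]
ee_rot: [-0.005, 0.26, 0.966, 0.001]
force: [0.1, -0.5, -0.2]
grip_width: 0.701
```

```bash

python3 -c "
from h import *
import cv2
rep()
P=eyes.camera_params('wrist');im=eyes.capture('wrist')
cv2.imwrite('pics/w9.png',im)
rep()
plan(cur(),down(406.5,-303.6,23,60),8)
"
```

```text
16.7 [[-0.864, 0.503, -0.009, 404.672], [0.503, 0.864, 0.004, -303.594], [0.01, -0.001, -1.0, 124.937], [0.0, 0.0, 0.0, 1.0]] [-0.873  0.389  1.689 -0.005  1.072 -1.915] F [ 0.1 -0.5 -0.2] M [ 0.07 -0.01  0.04] 0.701
grasp in unit frame [-312.7 -248.9  119.9] radius 334.9 tilt est 1.0173507586431905
tool z in unit [-0.008  0.005 -1.   ] y [ 0.648  0.762 -0.001]
16.75 [[-0.861, 0.508, -0.013, 402.518], [0.508, 0.862, 0.004, -306.169], [0.013, -0.003, -1.0, 123.886], [0.0, 0.0, 0.0, 1.0]] [-0.879  0.391  1.689 -0.008  1.073 -1.913] F [-3.4 -3.4 -0.3] M [-0.09  0.13  0.  ] 0.704
grasp in unit frame [-315.2 -251.1  118.9] radius 336.9 tilt est 1.022936780986279
tool z in unit [-0.012  0.006 -1.   ] y [ 0.652  0.758 -0.003]
total shift cm [-0.343  0.451 10.084] turn deg [-0.16 -0.74 -0.51]
8 rows each [-0.036  0.055  1.261] [-0.019 -0.093 -0.064]
```

View pics/w9.png

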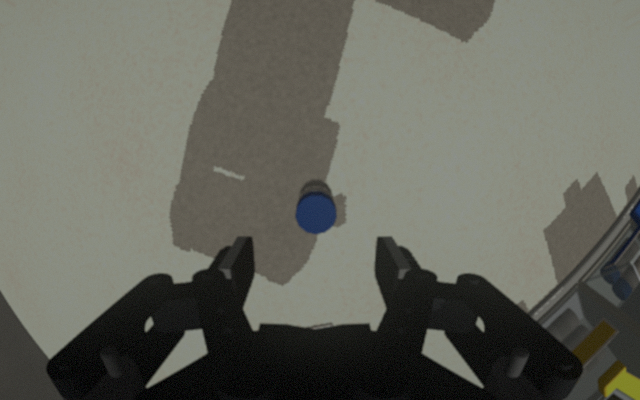

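Emit:
move_arm --pt "0 0 0 0 0 0" --pt "0 0 0 0 0 0" --pt "0 0 0.5 0 0 0" --pt "0 0 1 0 0 0" --pt "0 0 1 0 0 0" --pt "0 0 1 0 0 0" --pt "0 0 0.5 0 0 0" --pt "0 0 0 0 0 0" --pt "0 0 0 0 0 0" --pt "0 0 0 0 0 0"

```text
time_s: 17.75
eef_pos: [405.4, -303.0, 86.4]
ee_rot: [-0.003, 0.259, 0.966, 0.0]
force: [-0.4, -0.8, 0.5]
grip_width: 0.703
```

```bash

python3 -c "
from h import *
import cv2
rep()
plan(cur(),down(406.5,-303.6,23,60),8)
im=eyes.capture('wrist')
cv2.imwrite('pics/w10.png',im)
"
```

```text
17.75 [[-0.866, 0.5, -0.006, 405.442], [0.5, 0.866, 0.002, -303.032], [0.006, -0.002, -1.0, 86.409], [0.0, 0.0, 0.0, 1.0]] [-0.872  0.442  1.727 -0.004  0.977 -1.916] F [-0.4 -0.8  0.5] M [0.01 0.02 0.02] 0.703
grasp in unit frame [-311.9 -248.5   81.4] radius 322.3 tilt est 1.1282833654150113
tool z in unit [-0.006  0.003 -1.   ] y [ 0.646  0.763 -0.002]
total shift cm [-0.16   0.014  6.34 ] turn deg [-0.09 -0.36 -0.03]
8 rows each [-0.018  0.001  0.793] [-0.011 -0.045 -0.003]
```

View pics/w10.png

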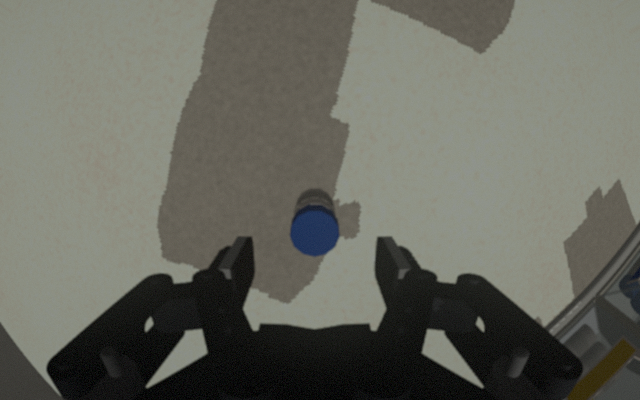

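The cap at (315,231) is centred between the fingers. Descending and gripping.

Emit:
move_arm --pt "-0.05 0 0.8 0 0 0" --pt "-0.05 0 1 0 0 0" --pt "-0.05 0 1 0 0 0" --pt "0 0 1 0 0 0" --pt "0 0 1 0 0 0" --pt "0 0 0.9 0 0 0" --pt "0 0 0.6 0 0 0" --pt "0 0 0 0 0 0" --pt "0 0 0 0 0 0" --pt "0 0 0 0 0 0"

```text
time_s: 18.8
eef_pos: [406.3, -303.7, 23.4]
ee_rot: [-0.003, 0.259, 0.966, 0.0]
force: [0.4, -0.1, -0.1]
grip_width: 0.701
```

Emit:
move_arm --pt "0 0 0 0 0 0" --pt "0 0 0 0 0 0" --pt "0 0 0 0 0 0" --pt "0 0 0 0 0 0" --pt "0 0 0 0 0 0" --pt "0 0 0 0 0 0" --pt "0 0 0 0 0 0" --pt "0 0 -1 0 0 0" --pt "0 0 -1.5 0 0 0" --pt "0 0 -1.5 0 0 0" --grip 2 --newtons 30

```text
time_s: 19.8
eef_pos: [406.3, -303.4, 63.8]
ee_rot: [-0.004, 0.259, 0.966, 0.0]
force: [-0.9, -0.2, 0.1]
grip_width: 0.329
```

```bash

python3 -c "
from h import *
import cv2
rep()
cv2.imwrite('pics/w11.png',eyes.capture('wrist'))
B=binT(.8)
# placing pose: tool y along bin y, tilt e, bottle axis through bin (x,z)
"
```

```text
19.8 [[-0.866, 0.5, -0.007, 406.33], [0.5, 0.866, 0.003, -303.445], [0.007, -0.001, -1.0, 63.811], [0.0, 0.0, 0.0, 1.0]] [-0.871  0.48   1.741 -0.005  0.928 -1.915] F [-0.9 -0.2  0.1] M [-0.03 -0.04 -0.  ] 0.329
grasp in unit frame [-311.1 -249.    58.8] radius 316.6 tilt est 1.1967571566565585
tool z in unit [-0.006  0.004 -1.   ] y [ 0.646  0.763 -0.001]
```

View pics/w11.png

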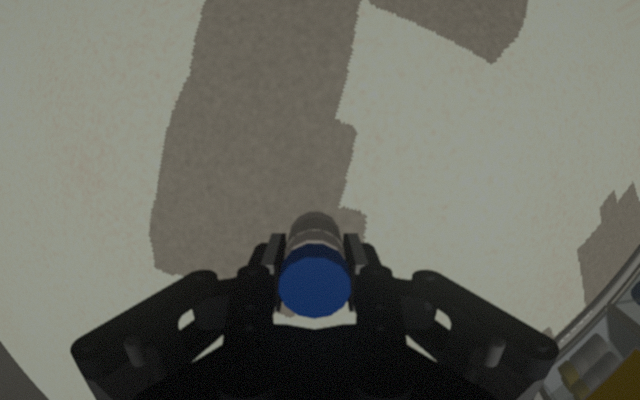

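Bottle held (29 mm opening). Now lifting, then moving to a pose above the open bin.

```bash
cat >> h.py <<'E'
def toolU(X,Y,Z,ph):
    T=toolT([0,0,0],ph);T[:3,3]=H+Rb0@np.array([X,Y,Z]);return T
E
python3 -c "
from h import *
C=sim(cur(),[[0,0,-3,0,0,0]]*4)
T=toolU(-74,0,198,.35);print(T.round(2))
D=plan(C,T,16)
S=C;E=expm(np.real(logm(D))/16)
for i in range(17):
  print(S[:3,3].round(0),end=' ');S=S@E
print();plan(T,toolU(-33,0,85,.35),10)
"
```

```text
[[-9.2000e-01 -1.8000e-01  3.4000e-01  5.9567e+02]
 [-1.7000e-01  9.8000e-01  6.0000e-02 -1.6400e+01]
 [-3.4000e-01  0.0000e+00 -9.4000e-01  2.2200e+02]
 [ 0.0000e+00  0.0000e+00  0.0000e+00  1.0000e+00]]
total shift cm [-1.852 34.325 -3.684] turn deg [ -7.11 -19.47 -39.8 ]
16 rows each [-0.843  2.043 -0.05 ] [-0.444 -1.217 -2.487]
[ 408. -304.  186.] [ 425. -291.  187.] [ 442. -277.  187.] [ 458. -262.  188.] [ 474. -246.  190.] [ 489. -230.  191.] [ 503. -213.  193.] [ 516. -195.  195.] [ 529. -177.  198.] [ 540. -159.  200.] [ 551. -139.  203.] [ 561. -120.  206.] [ 570. -100.  209.] [578. -79. 212.] [585. -59. 215.] [591. -38. 219.] [596. -16. 222.] 
total shift cm [ 0.023 -0.    12.021] turn deg [-0.  0.  0.]
10 rows each [ 0.002 -0.     1.202] [-0.  0.  0.]
```

Emit:
move_arm --pt "0 0 -2 0 0 0" --pt "0 0 -4 0 0 0" --pt "0 0 -4 0 0 0" --pt "0 0 -2 0 0 0" --pt "-0.843 2.043 -0.05 -0.444 -1.217 -2.487" --pt "-0.843 2.043 -0.05 -0.444 -1.217 -2.487" --pt "-0.843 2.043 -0.05 -0.444 -1.217 -2.487" --pt "-0.843 2.043 -0.05 -0.444 -1.217 -2.487" --pt "-0.843 2.043 -0.05 -0.444 -1.217 -2.487" --pt "-0.843 2.043 -0.05 -0.444 -1.217 -2.487"

```text
time_s: 20.85
eef_pos: [502.9, -211.5, 190.0]
ee_rot: [0.064, 0.13, 0.989, 0.007]
force: [0.6, -0.2, -0.4]
grip_width: 0.332
```

Emit:
move_arm --pt "-0.843 2.043 -0.05 -0.444 -1.217 -2.487" --pt "-0.843 2.043 -0.05 -0.444 -1.217 -2.487" --pt "-0.843 2.043 -0.05 -0.444 -1.217 -2.487" --pt "-0.843 2.043 -0.05 -0.444 -1.217 -2.487" --pt "-0.843 2.043 -0.05 -0.444 -1.217 -2.487" --pt "-0.843 2.043 -0.05 -0.444 -1.217 -2.487" --pt "-0.843 2.043 -0.05 -0.444 -1.217 -2.487" --pt "-0.843 2.043 -0.05 -0.444 -1.217 -2.487" --pt "-0.843 2.043 -0.05 -0.444 -1.217 -2.487" --pt "-0.843 2.043 -0.05 -0.444 -1.217 -2.487"

```text
time_s: 21.85
eef_pos: [595.3, -15.1, 219.2]
ee_rot: [0.173, -0.088, 0.981, 0.017]
force: [-0.3, -0.4, -0.3]
grip_width: 0.331
```

Emit:
move_arm --pt "0 0 0 0 0 0" --pt "0 0 0 0 0 0" --pt "0 0 0 0 0 0" --pt "0 0 0 0 0 0" --pt "0 0 0.5 0 0 0" --pt "0 0 0.5 0 0 0" --pt "0 0 0 0 0 0" --pt "0 0 0 0 0 0" --pt "0 0 0 0 0 0" --pt "0 0 0 0 0 0"

```text
time_s: 22.85
eef_pos: [598.6, -15.3, 210.0]
ee_rot: [0.173, -0.087, 0.981, 0.017]
force: [0.3, -1.5, -0.7]
grip_width: 0.331
```

```bash

python3 -c "
from h import *
import cv2
rep()
plan(cur(),toolU(-33,0,85,.35),8)
cv2.imwrite('pics/w12.png',eyes.capture('wrist'));cv2.imwrite('pics/s12.png',cv2.resize(eyes.capture('scene')[100:300,240:460],None,fx=3,fy=3))
"
```

```text
22.85 [[-0.925, -0.177, 0.336, 598.598], [-0.165, 0.984, 0.063, -15.334], [-0.341, 0.003, -0.94, 210.006], [0.0, 0.0, 0.0, 1.0]] [-0.29   0.32   1.587  0.196  0.932 -2.131] F [ 0.3 -1.5 -0.7] M [-0.05  0.16  0.05] 0.331
grasp in unit frame [-77.4   0.5 203.9] radius 218.1 tilt est 0.17574909234087052
tool z in unit [ 0.341  0.003 -0.94 ] y [0.    1.    0.003]
total shift cm [-0.116 -0.083 10.788] turn deg [ 0.16 -0.09 -0.07]
8 rows each [-0.014 -0.009  1.349] [ 0.02  -0.011 -0.008]
```

View pics/w12.png

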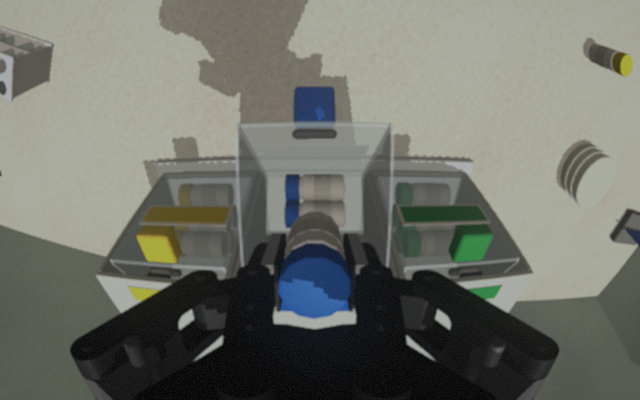

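View pics/s12.png

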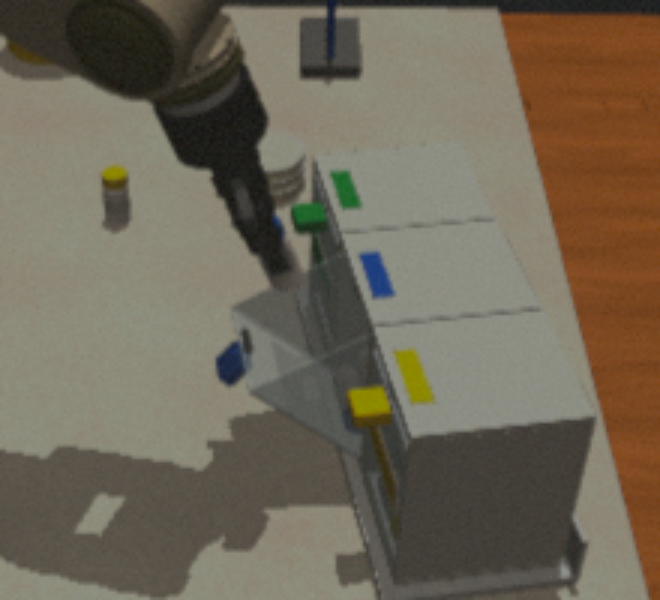

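The held bottle hangs above the open bin, between its side walls. Lowering it in.

Emit:
move_arm --pt "0 0 0.8 0 0 0" --pt "-0.02 0 1.4 0 0 0" --pt "-0.02 0 1.5 0 0 0" --pt "-0.02 -0.02 1.5 0 0 0" --pt "-0.02 -0.02 1.5 0 0 0" --pt "-0.02 -0.02 1.5 0 0 0" --pt "0 0 1.2 0 0 0" --pt "0 0 0.8 0 0 0" --pt "0 0 0.5 0 0 0" --pt "0 0 0 0 0 0"

```text
time_s: 23.95
eef_pos: [635.5, -8.9, 109.1]
ee_rot: [0.172, -0.087, 0.981, 0.017]
force: [0.3, -0.0, -0.6]
grip_width: 0.33
```

```bash

python3 -c "
from h import *
import cv2
rep()
cv2.imwrite('pics/w13.png',eyes.capture('wrist'));cv2.imwrite('pics/s13.png',cv2.resize(eyes.capture('scene')[100:300,240:460],None,fx=3,fy=3))
"
```

```text
23.95 [[-0.926, -0.177, 0.335, 635.475], [-0.165, 0.984, 0.063, -8.917], [-0.341, 0.003, -0.94, 109.123], [0.0, 0.0, 0.0, 1.0]] [-0.258  0.512  1.589  0.221  0.736 -2.148] F [ 0.3 -0.  -0.6] M [-0.05  0.17  0.02] 0.33
grasp in unit frame [-40.    0.3 103. ] radius 110.5 tilt est 0.1830623880296632
tool z in unit [ 0.341  0.003 -0.94 ] y [0.    1.    0.003]
```

View pics/w13.png

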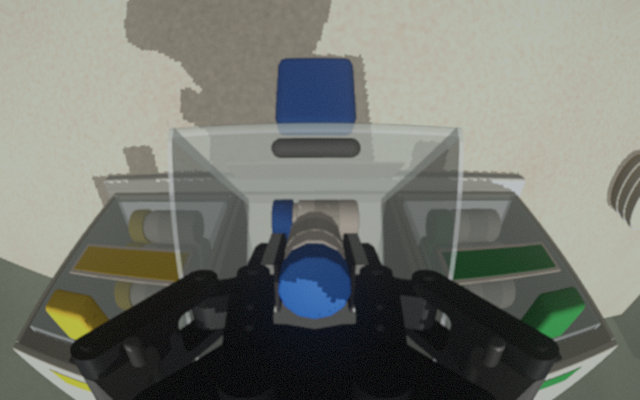

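View pics/s13.png

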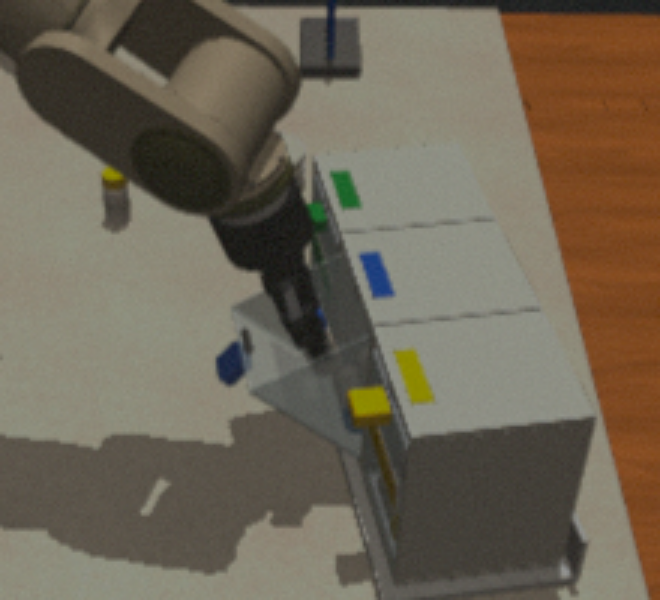

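Emit:
move_arm --pt "0 0 0.3 0 0 0" --pt "0 0 0.3 0 0 0" --pt "0 0 0 0 0 0" --pt "0 0 0 0 0 0" --pt "0 0 0 0 0 0" --pt "0 0 0 0 0 0" --pt "0 0 0 0 0 0" --pt "0 0 0 0 0 0" --pt "0 0 0 0 0 0" --pt "0 0 0 0 0 0"

```text
time_s: 25.05
eef_pos: [637.5, -8.6, 104.0]
ee_rot: [0.172, -0.087, 0.981, 0.017]
force: [-1.2, 0.1, 0.2]
grip_width: 0.333
```

Emit:
move_arm --pt "0 0 0 0 0 0" --pt "0 0 0 0 0 0" --pt "0 0 0 0 0 0" --pt "0 0 0 0 0 0" --pt "0 0 0 0 0 0" --pt "0 0 0 0 0 0" --pt "0 0 -1 0 0 0" --pt "0 0 -2 0 0 0" --pt "0 0 -3 0 0 0" --pt "0 0 -3 0 0 0" --grip 5

```text
time_s: 26.05
eef_pos: [606.7, -14.4, 190.0]
ee_rot: [0.172, -0.087, 0.981, 0.017]
force: [-0.3, -0.4, 0.1]
grip_width: 0.583
```

Emit:
move_arm --pt "0 0 -3 0 0 0" --pt "1 0 -1 0 0 0" --pt "2 0 0 0 0 0" --pt "2 0 0 0 0 0" --pt "1 0 0 0 0 0" --pt "0 0 0 0 0 0" --pt "0 0 0 0 0 0" --pt "0 0 0 0 0 0" --pt "0 0 0 0 0 0" --pt "0 0 0 0 0 0" --grip 6

```text
time_s: 27.05
eef_pos: [538.7, -26.7, 205.7]
ee_rot: [0.172, -0.087, 0.981, 0.017]
force: [-0.2, 0.9, 0.5]
grip_width: 0.703
```

```bash

python3 -c "
from h import *
import cv2
rep()
cv2.imwrite('pics/w14.png',eyes.capture('wrist'));cv2.imwrite('pics/s14.png',cv2.resize(eyes.capture('scene')[100:300,240:460],None,fx=3,fy=3))
"
```

```text
27.05 [[-0.925, -0.177, 0.335, 538.669], [-0.165, 0.984, 0.063, -26.667], [-0.341, 0.003, -0.94, 205.702], [0.0, 0.0, 0.0, 1.0]] [-0.353  0.198  1.759  0.227  0.895 -2.217] F [-0.2  0.9  0.5] M [-0.06  0.13 -0.01] 0.703
grasp in unit frame [-1.384e+02 -1.000e-01  1.996e+02] radius 242.9 tilt est 0.4191945469905537
tool z in unit [ 0.341  0.003 -0.94 ] y [-0.     1.     0.003]
```

View pics/w14.png

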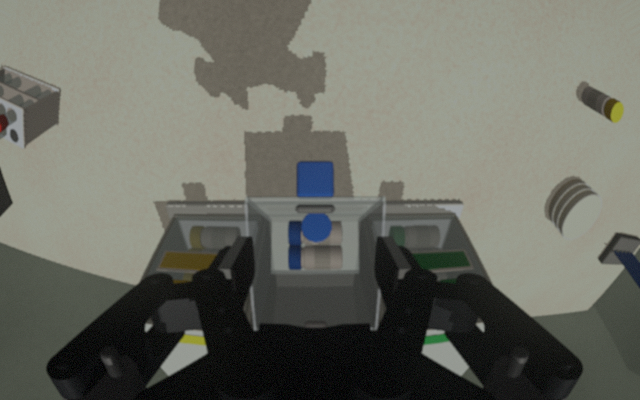

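View pics/s14.png

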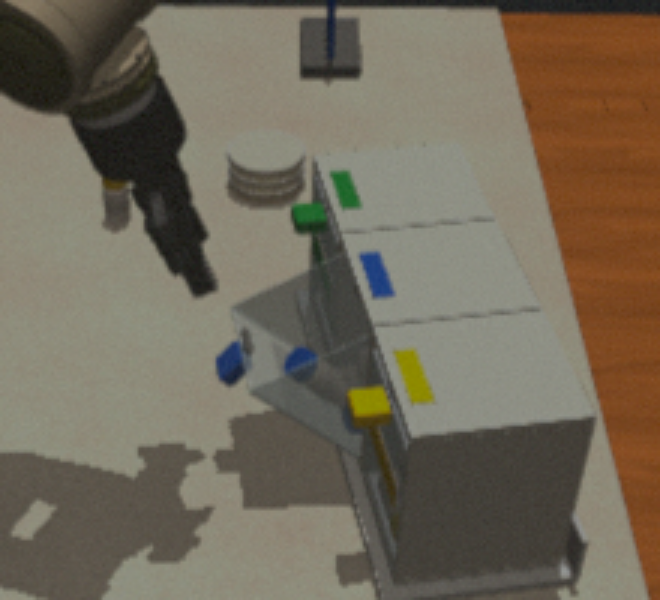

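The bottle rests inside the bin with its cap at (316,227), clear of the rim. The bench bottle spot is empty and the bystanders are unmoved. Re-gripping the pull.

```bash

python3 -c "
from h import *
T=toolU(-108.5,0,58.1,.35)
plan(cur(),T,10)
"
```

```text
total shift cm [ 2.    -0.039 12.418] turn deg [ 0.17 -0.1  -0.06]
10 rows each [ 0.201 -0.002  1.242] [ 0.017 -0.01  -0.006]
```

Emit:
move_arm --pt "0.5 0 0.5 0 0 0" --pt "0.5 0 1.2 0 0 0" --pt "0.5 0 1.5 0 0 0" --pt "0.5 -0.02 1.5 0 0 0" --pt "0 -0.02 1.5 0 0 0" --pt "0 0 1.5 0 0 0" --pt "0 0 1.5 0 0 0" --pt "0 0 1.5 0 0 0" --pt "0 0 1.2 0 0 0" --pt "0 0 0.5 0 0 0"

```text
time_s: 28.15
eef_pos: [561.2, -22.4, 81.0]
ee_rot: [0.172, -0.087, 0.981, 0.017]
force: [0.3, -0.0, 0.2]
grip_width: 0.7
```

```bash

python3 -c "
from h import *
import cv2
rep()
cv2.imwrite('pics/w15.png',eyes.capture('wrist'))
"
```

```text
28.15 [[-0.926, -0.177, 0.334, 561.164], [-0.165, 0.984, 0.064, -22.43], [-0.34, 0.004, -0.941, 80.972], [0.0, 0.0, 0.0, 1.0]] [-0.327  0.421  1.832  0.299  0.605 -2.298] F [ 0.3 -0.   0.2] M [-0.01  0.16 -0.06] 0.7
grasp in unit frame [-1.155e+02  1.000e-01  7.480e+01] radius 137.6 tilt est 0.8085948602707448
tool z in unit [ 0.34   0.004 -0.941] y [0.    1.    0.004]
```

View pics/w15.png

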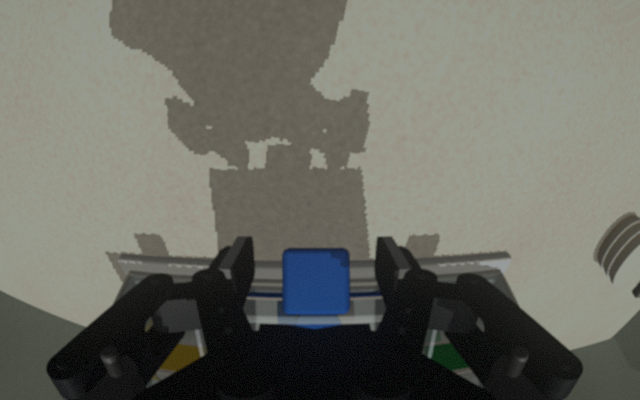

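The pull is between the open pads at (316,282). Closing on it and computing the return arc.

Emit:
move_arm --pt "0 0 0 0 0 0" --pt "0 0 0 0 0 0" --pt "0 0 0 0 0 0" --pt "0 0 0 0 0 0" --pt "0 0 0 0 0 0" --pt "0 0 0 0 0 0" --pt "0 0 0 0 0 0" --pt "0 0 0 0 0 0" --pt "0 0 0 0 0 0" --pt "0 0 0 0 0 0" --grip 2 --newtons 40

```text
time_s: 29.2
eef_pos: [561.4, -21.9, 83.1]
ee_rot: [0.173, -0.087, 0.981, 0.017]
force: [-3.0, 5.0, 4.0]
grip_width: 0.341
```

```bash
cat >> h.py <<'E'
def Rt(th):return np.array([[np.cos(th),-np.sin(th)],[np.sin(th),np.cos(th)]])
def pose(g,th,ph,Y):
    a=Rt(th)@np.array(g); return toolU(a[0]+19*np.sin(ph),Y,a[1]-19*np.cos(ph),ph)
def steps(g,ths,phs,Y):
    P=[pose(g,t,p,Y) for t,p in zip(ths,phs)]
    for A,B in zip(P,P[1:]):
        D=np.linalg.inv(A)@B;print(np.r_[D[:3,3]/10,Ro.from_matrix(D[:3,:3]).as_rotvec(degrees=True)].round(2).tolist())
E
python3 -c "
from h import *
rep()
C=cur();G=Rb0.T@((C@np.array([0,0,-19,1]))[:3]-H)
g=Rt(.8).T@G[[0,2]];print('g',g)
ths=np.linspace(.8,.2,21);steps(g,ths,.345-(.8-ths)*.3,G[1])
"
```

```text
29.2 [[-0.925, -0.178, 0.336, 561.405], [-0.166, 0.984, 0.064, -21.934], [-0.342, 0.004, -0.94, 83.13], [0.0, 0.0, 0.0, 1.0]] [-0.327  0.417  1.832  0.299  0.608 -2.297] F [-3.  5.  4.] M [0.65 0.28 0.27] 0.341
grasp in unit frame [-115.2    0.6   77. ] radius 138.6 tilt est 0.7944892444211138
tool z in unit [ 0.342  0.004 -0.94 ] y [-0.     1.     0.004]
g [-25.03227492 136.27352182]
[-0.32, -0.0, -0.24, -0.0, 0.52, 0.0]
[-0.33, 0.0, -0.23, -0.0, 0.52, -0.0]
[-0.33, 0.0, -0.23, -0.0, 0.52, 0.0]
[-0.34, 0.0, -0.22, 0.0, 0.52, -0.0]
[-0.34, -0.0, -0.21, 0.0, 0.52, 0.0]
[-0.34, 0.0, -0.21, -0.0, 0.52, -0.0]
[-0.35, 0.0, -0.2, 0.0, 0.52, 0.0]
[-0.35, 0.0, -0.19, -0.0, 0.52, -0.0]
[-0.36, 0.0, -0.18, -0.0, 0.52, 0.0]
[-0.36, -0.0, -0.17, 0.0, 0.52, -0.0]
[-0.36, 0.0, -0.17, 0.0, 0.52, 0.0]
[-0.37, -0.0, -0.16, -0.0, 0.52, -0.0]
[-0.37, -0.0, -0.15, -0.0, 0.52, -0.0]
[-0.37, 0.0, -0.14, 0.0, 0.52, 0.0]
[-0.38, 0.0, -0.13, -0.0, 0.52, 0.0]
[-0.38, 0.0, -0.13, -0.0, 0.52, 0.0]
[-0.38, -0.0, -0.12, -0.0, 0.52, -0.0]
[-0.38, 0.0, -0.11, -0.0, 0.52, -0.0]
[-0.39, -0.0, -0.1, -0.0, 0.52, -0.0]
[-0.39, 0.0, -0.09, 0.0, 0.52, 0.0]
```

Emit:
move_arm --pt "-0.32 0 -0.24 0 0.52 0" --pt "-0.33 0 -0.23 0 0.52 0" --pt "-0.33 0 -0.23 0 0.52 0" --pt "-0.34 0 -0.22 0 0.52 0" --pt "-0.34 0 -0.21 0 0.52 0" --pt "-0.34 0 -0.21 0 0.52 0" --pt "-0.35 0 -0.2 0 0.52 0" --pt "-0.35 0 -0.19 0 0.52 0" --pt "0 0 0 0 0 0" --pt "0 0 0 0 0 0"

```text
time_s: 30.2
eef_pos: [580.8, -18.4, 107.0]
ee_rot: [0.135, -0.088, 0.987, 0.014]
force: [-4.3, 5.2, -0.8]
grip_width: 0.346
```

```bash

python3 -c "
from h import *
rep()
"
```

```text
30.2 [[-0.948, -0.178, 0.265, 580.795], [-0.17, 0.984, 0.052, -18.379], [-0.27, 0.004, -0.963, 106.961], [0.0, 0.0, 0.0, 1.0]] [-0.29   0.438  1.698  0.181  0.77  -2.154] F [-4.3  5.2 -0.8] M [0.55 0.86 0.34] 0.346
grasp in unit frame [-94.1   0.6 101.3] radius 138.2 tilt est 0.5616807418527563
tool z in unit [ 0.27   0.004 -0.963] y [-0.001  1.     0.004]
```

Forces stay near 7 N. Continuing down to about 0.2.

Emit:
move_arm --pt "-0.36 0 -0.18 0 0.52 0" --pt "-0.36 0 -0.17 0 0.52 0" --pt "-0.36 0 -0.17 0 0.52 0" --pt "-0.37 0 -0.16 0 0.52 0" --pt "-0.37 0 -0.15 0 0.52 0" --pt "-0.37 0 -0.14 0 0.52 0" --pt "-0.38 0 -0.13 0 0.52 0" --pt "-0.38 0 -0.13 0 0.52 0" --pt "-0.38 0 -0.12 0 0.52 0" --pt "0 0 0 0 0 0"

```text
time_s: 31.2
eef_pos: [609.8, -13.1, 128.1]
ee_rot: [0.095, -0.088, 0.991, 0.011]
force: [-2.9, 4.8, 0.4]
grip_width: 0.346
```

```bash

python3 -c "
from h import *
import cv2
rep()
cv2.imwrite('pics/w16.png',eyes.capture('wrist'));cv2.imwrite('pics/s16.png',cv2.resize(eyes.capture('scene')[100:300,240:460],None,fx=3,fy=3))
C=cur();G=Rb0.T@((C@np.array([0,0,-19,1]))[:3]-H);r=np.hypot(G[0],G[2])
a=np.arctan2(-G[0],G[2])-np.arctan2(25.03,136.3);print('th',a)
g=Rt(a).T@G[[0,2]]
ths=np.r_[np.linspace(a,.1,9),np.linspace(.1,0,11)[1:]];steps(g,ths,.185-(a-ths)*.3,G[1])
"
```

```text
31.2 [[-0.966, -0.177, 0.187, 609.824], [-0.173, 0.984, 0.038, -13.115], [-0.19, 0.004, -0.982, 128.09], [0.0, 0.0, 0.0, 1.0]] [-0.249  0.498  1.523  0.102  0.95  -2.05 ] F [-2.9  4.8  0.4] M [0.67 0.97 0.26] 0.346
grasp in unit frame [-63.1   0.6 122.7] radius 138.0 tilt est 0.28770919540185147
tool z in unit [ 0.19   0.004 -0.982] y [-0.     1.     0.004]
th 0.295090811089525
[-0.31, 0.0, -0.09, 0.0, 0.42, -0.0]
[-0.31, 0.0, -0.09, 0.0, 0.42, -0.0]
[-0.31, 0.0, -0.08, -0.0, 0.42, -0.0]
[-0.31, 0.0, -0.08, 0.0, 0.42, -0.0]
[-0.32, 0.0, -0.07, -0.0, 0.42, 0.0]
[-0.32, -0.0, -0.06, -0.0, 0.42, 0.0]
[-0.32, 0.0, -0.06, -0.0, 0.42, -0.0]
[-0.32, 0.0, -0.05, -0.0, 0.42, -0.0]
[-0.13, 0.0, -0.02, 0.0, 0.17, 0.0]
[-0.13, 0.0, -0.02, -0.0, 0.17, -0.0]
[-0.13, 0.0, -0.02, -0.0, 0.17, -0.0]
[-0.13, 0.0, -0.02, -0.0, 0.17, -0.0]
[-0.13, 0.0, -0.02, -0.0, 0.17, -0.0]
[-0.13, 0.0, -0.02, 0.0, 0.17, 0.0]
[-0.13, 0.0, -0.01, 0.0, 0.17, -0.0]
[-0.13, 0.0, -0.01, -0.0, 0.17, -0.0]
[-0.13, -0.0, -0.01, -0.0, 0.17, -0.0]
[-0.13, 0.0, -0.01, -0.0, 0.17, -0.0]
```

View pics/w16.png

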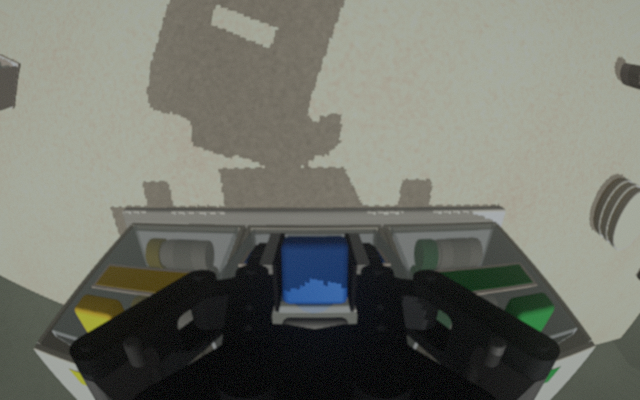

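View pics/s16.png

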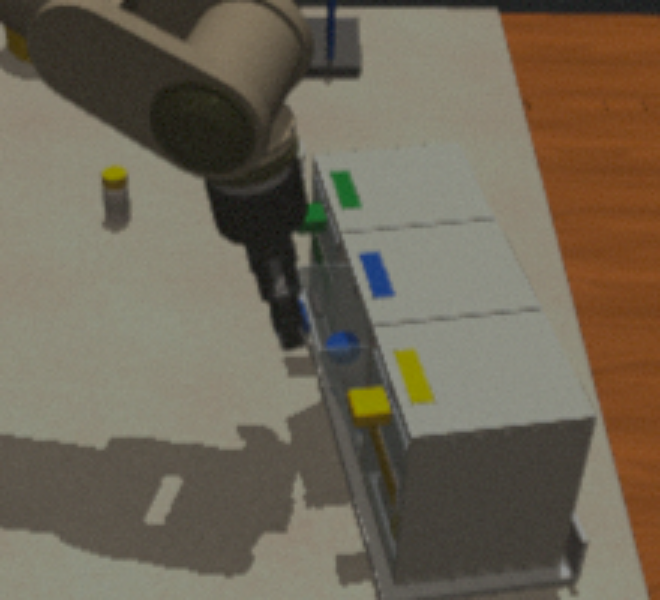

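The bin is at about 0.29 with the bottle inside. On to 0.1, then a slow push through the catch.

Emit:
move_arm --pt "-0.31 0 -0.09 0 0.42 0" --pt "-0.31 0 -0.09 0 0.42 0" --pt "-0.31 0 -0.08 0 0.42 0" --pt "-0.31 0 -0.08 0 0.42 0" --pt "-0.32 0 -0.07 0 0.42 0" --pt "-0.32 0 -0.06 0 0.42 0" --pt "-0.28 0 -0.06 0 0.42 0" --pt "-0.2 0 -0.05 0 0.42 0" --pt "0 0 0 0 0 0" --pt "0 0 0 0 0 0"

```text
time_s: 32.3
eef_pos: [631.3, -9.2, 137.3]
ee_rot: [0.066, -0.089, 0.994, 0.008]
force: [-2.4, 5.8, -3.1]
grip_width: 0.344
```

```bash

python3 -c "
from h import *
import cv2
rep()
C=cur();G=Rb0.T@((C@np.array([0,0,-19,1]))[:3]-H);r=np.hypot(G[0],G[2])
a=np.arctan2(-G[0],G[2])-np.arctan2(25.03,136.3);print('th',a)
g=Rt(a).T@G[[0,2]]
ths=np.linspace(a,-0.01,19);steps(g,ths,.13-(a-ths)*.3,G[1])
"
```

```text
32.3 [[-0.976, -0.177, 0.129, 631.331], [-0.175, 0.984, 0.028, -9.178], [-0.132, 0.005, -0.991, 137.319], [0.0, 0.0, 0.0, 1.0]] [-0.223  0.558  1.392  0.064  1.072 -1.999] F [-2.4  5.8 -3.1] M [0.71 0.85 0.22] 0.344
grasp in unit frame [-40.1   0.7 132.2] radius 138.1 tilt est 0.10765234071294036
tool z in unit [ 0.132  0.005 -0.991] y [-0.     1.     0.005]
th 0.11321376231809643
[-0.09, 0.0, -0.02, -0.0, 0.12, 0.0]
[-0.09, 0.0, -0.01, -0.0, 0.12, 0.0]
[-0.09, 0.0, -0.01, 0.0, 0.12, -0.0]
[-0.09, 0.0, -0.01, -0.0, 0.12, 0.0]
[-0.09, 0.0, -0.01, -0.0, 0.12, -0.0]
[-0.09, 0.0, -0.01, -0.0, 0.12, 0.0]
[-0.09, 0.0, -0.01, -0.0, 0.12, -0.0]
[-0.09, 0.0, -0.01, -0.0, 0.12, 0.0]
[-0.09, 0.0, -0.01, 0.0, 0.12, 0.0]
[-0.09, 0.0, -0.01, -0.0, 0.12, 0.0]
[-0.09, 0.0, -0.01, -0.0, 0.12, -0.0]
[-0.09, 0.0, -0.01, 0.0, 0.12, -0.0]
[-0.09, 0.0, -0.01, -0.0, 0.12, 0.0]
[-0.09, -0.0, -0.01, 0.0, 0.12, -0.0]
[-0.09, 0.0, -0.01, 0.0, 0.12, -0.0]
[-0.09, 0.0, -0.01, -0.0, 0.12, 0.0]
[-0.09, 0.0, -0.01, -0.0, 0.12, -0.0]
[-0.09, 0.0, -0.01, -0.0, 0.12, 0.0]
```

Emit:
move_arm --pt "-0.09 0 -0.01 0 0.12 0" --pt "-0.09 0 -0.01 0 0.12 0" --pt "-0.09 0 -0.01 0 0.12 0" --pt "-0.09 0 -0.01 0 0.12 0" --pt "-0.09 0 -0.01 0 0.12 0" --pt "-0.09 0 -0.01 0 0.12 0" --pt "-0.09 0 -0.01 0 0.12 0" --pt "-0.09 0 -0.01 0 0.12 0" --pt "-0.09 0 -0.01 0 0.12 0" --pt "-0.09 0 -0.01 0 0.12 0"

```text
time_s: 33.3
eef_pos: [638.8, -7.8, 139.4]
ee_rot: [0.054, -0.089, 0.995, 0.007]
force: [-13.3, 3.7, 1.7]
grip_width: 0.342
```

```bash

python3 -c "
from h import *
rep()
"
```

```text
33.3 [[-0.979, -0.177, 0.105, 638.814], [-0.176, 0.984, 0.024, -7.838], [-0.108, 0.005, -0.994, 139.399], [0.0, 0.0, 0.0, 1.0]] [-0.214  0.583  1.342  0.051  1.119 -1.983] F [-13.3   3.7   1.7] M [0.35 2.41 0.04] 0.342
grasp in unit frame [-32.1   0.7 134.3] radius 138.1 tilt est 0.04724031238152146
tool z in unit [ 0.108  0.005 -0.994] y [-0.     1.     0.005]
```

Emit:
move_arm --pt "-0.07 0 -0.01 0 0.1 0" --pt "-0.07 0 -0.01 0 0.1 0" --pt "-0.07 0 -0.01 0 0.1 0" --pt "-0.07 0 -0.01 0 0.1 0" --pt "-0.07 0 -0.01 0 0.1 0" --pt "-0.07 0 -0.01 0 0.1 0" --pt "-0.07 0 -0.01 0 0.1 0" --pt "-0.07 0 -0.01 0 0.1 0" --pt "-0.05 0 0 0 0 0" --pt "0 0 0 0 0 0"

```text
time_s: 34.3
eef_pos: [646.7, -6.4, 141.1]
ee_rot: [0.05, -0.089, 0.995, 0.007]
force: [2.7, 6.5, -5.4]
grip_width: 0.341
```

```bash

python3 -c "
from h import *
import cv2
rep()
cv2.imwrite('pics/w17.png',eyes.capture('wrist'))
"
```

```text
34.3 [[-0.979, -0.177, 0.098, 646.689], [-0.176, 0.984, 0.022, -6.411], [-0.1, 0.005, -0.995, 141.122], [0.0, 0.0, 0.0, 1.0]] [-0.208  0.602  1.305  0.046  1.144 -1.973] F [ 2.7  6.5 -5.4] M [0.9  0.12 0.2 ] 0.341
grasp in unit frame [-23.9   0.7 136. ] radius 138.1 tilt est -0.013134583847267317
tool z in unit [ 0.1    0.005 -0.995] y [0.    1.    0.005]
```

View pics/w17.png

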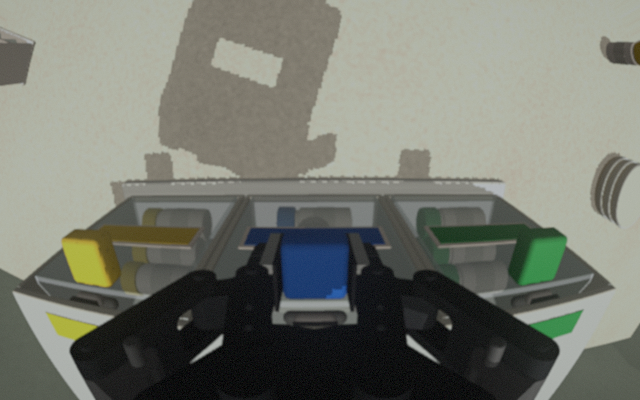

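The force has reversed (the bin now pulls forward), which suggests it snapped through. I'll push a little to confirm it's on the hard stop.

Emit:
move_arm --pt "-0.05 -0.03 0 0 0 0" --pt "-0.05 -0.03 0 0 0 0" --pt "-0.05 -0.03 0 0 0 0" --pt "-0.05 0 0 0 0 0" --pt "-0.05 0 0 0 0 0" --pt "0 0 0 0 0 0" --pt "0 0 0 0 0 0" --pt "0 0 0 0 0 0" --pt "0 0 0 0 0 0" --pt "0 0 0 0 0 0"

```text
time_s: 35.35
eef_pos: [648.4, -6.1, 141.5]
ee_rot: [0.048, -0.089, 0.995, 0.007]
force: [-4.9, 9.5, -0.6]
grip_width: 0.345
```

```bash

python3 -c "
from h import *
rep()
"
```

```text
35.35 [[-0.98, -0.178, 0.095, 648.362], [-0.176, 0.984, 0.023, -6.147], [-0.098, 0.006, -0.995, 141.46], [0.0, 0.0, 0.0, 1.0]] [-0.207  0.607  1.296  0.046  1.151 -1.973] F [-4.9  9.5 -0.6] M [1.29 1.06 0.16] 0.345
grasp in unit frame [-22.2   0.6 136.4] radius 138.2 tilt est -0.025946289456511923
tool z in unit [ 0.098  0.006 -0.995] y [-0.     1.     0.006]
```

Emit:
move_arm --pt "-0.05 0.03 0 0 0 0" --pt "-0.05 0.03 0 0 0 0" --pt "-0.05 0.03 0 0 0 0" --pt "-0.05 0.03 0 0 0 0" --pt "-0.05 0.03 0 0 0 0" --pt "-0.05 0.02 0 0 0 0" --pt "0 0 0 0 0 0" --pt "0 0 0 0 0 0" --pt "0 0 0 0 0 0" --pt "0 0 0 0 0 0"

```text
time_s: 36.35
eef_pos: [648.5, -6.0, 141.4]
ee_rot: [0.045, -0.089, 0.995, 0.006]
force: [-21.7, -0.7, 5.2]
grip_width: 0.339
```

```bash

python3 -c "
from h import *
import cv2
rep()
cv2.imwrite('pics/w18.png',eyes.capture('wrist'));cv2.imwrite('pics/s18.png',cv2.resize(eyes.capture('scene')[140:240,320:440],None,fx=6,fy=6,interpolation=2))
"
```

```text
36.35 [[-0.98, -0.177, 0.088, 648.532], [-0.176, 0.984, 0.02, -6.002], [-0.09, 0.004, -0.996, 141.431], [0.0, 0.0, 0.0, 1.0]] [-0.205  0.611  1.289  0.041  1.161 -1.968] F [-21.7  -0.7   5.2] M [-0.22  3.49  0.15] 0.339
grasp in unit frame [-21.8   0.8 136.4] radius 138.1 tilt est -0.028352494752567847
tool z in unit [ 0.09   0.004 -0.996] y [0.    1.    0.004]
```

View pics/w18.png

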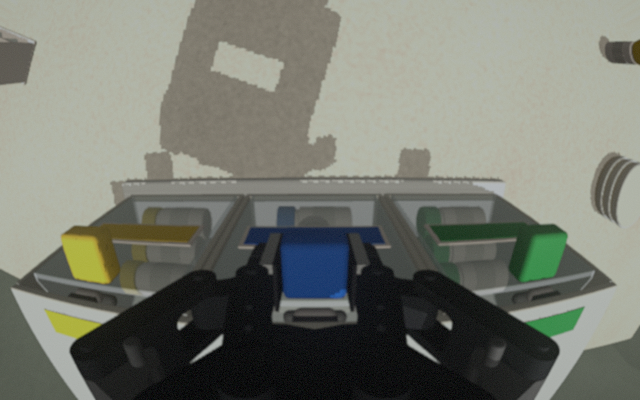

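Commanding 3 mm moved it 0.2 mm and raised the force to 22 N, so it's on the hard stop. I'll ease the load, release and back away upward.

Emit:
move_arm --pt "0.1 0 0 0 0 0" --pt "0.1 0 0 0 0 0" --pt "0.1 0 0 0 0 0" --pt "0 0 0 0 0 0" --pt "0 0 0 0 0 0" --pt "0 0 0 0 0 0" --pt "0 0 0 0 0 0" --pt "0 0 0 0 0 0" --pt "0 0 0 0 0 0" --pt "0 0 0 0 0 0"

```text
time_s: 37.45
eef_pos: [648.4, -6.0, 141.5]
ee_rot: [0.049, -0.089, 0.995, 0.006]
force: [-5.2, 3.2, -1.1]
grip_width: 0.339
```

Emit:
move_arm --pt "0 0 0 0 0 0" --pt "0 0 0 0 0 0" --pt "0 0 0 0 0 0" --pt "0 0 0 0 0 0" --pt "0 0 0 0 0 0" --pt "0 0 0 0 0 0" --pt "0 0 -0.5 0 0 0" --pt "0 0 -1.5 0 0 0" --pt "0 0 -2.5 0 0 0" --pt "0 0 -2.5 0 0 0" --grip 6

```text
time_s: 38.45
eef_pos: [641.9, -7.8, 213.3]
ee_rot: [0.05, -0.089, 0.995, 0.006]
force: [0.5, 0.6, 0.6]
grip_width: 0.701
```

Emit:
move_arm --pt "2 0 -2.5 0 0 0" --pt "3 0 -1.5 0 0 0" --pt "4 0 0 0 0 0" --pt "4 0 0 0 0 0" --pt "4 0 0 0 0 0" --pt "4 0 0 0 0 0" --pt "3 0 0 0 0 0" --pt "0 0 0 0 0 0" --pt "0 0 0 0 0 0" --pt "0 0 0 0 0 0"

```text
time_s: 39.45
eef_pos: [403.9, -50.8, 227.7]
ee_rot: [0.051, -0.089, 0.995, 0.006]
force: [0.2, -0.5, 0.3]
grip_width: 0.701
```

```bash

python3 -c "
from h import *
import cv2
rep()
cv2.imwrite('pics/w19.png',eyes.capture('wrist'))
t=eyes.capture('top');s=eyes.capture('scene')
cv2.imwrite('pics/top19.png',t);cv2.imwrite('pics/scene19.png',s)
cv2.imwrite('pics/c19.png',cv2.resize(t[100:210,240:400],None,fx=5,fy=5,interpolation=2))
cv2.imwrite('pics/s19.png',cv2.resize(s[140:240,320:440],None,fx=6,fy=6,interpolation=2))
"
```

```text
39.45 [[-0.979, -0.177, 0.099, 403.903], [-0.176, 0.984, 0.02, -50.825], [-0.102, 0.002, -0.995, 227.737], [0.0, 0.0, 0.0, 1.0]] [-0.456 -0.005  1.886  0.067  1.181 -2.228] F [ 0.2 -0.5  0.3] M [ 0.05  0.07 -0.02] 0.701
grasp in unit frame [-270.8    0.   222.6] radius 350.5 tilt est 0.6954444118064343
tool z in unit [ 0.102  0.002 -0.995] y [-0.     1.     0.002]
```

View pics/w19.png

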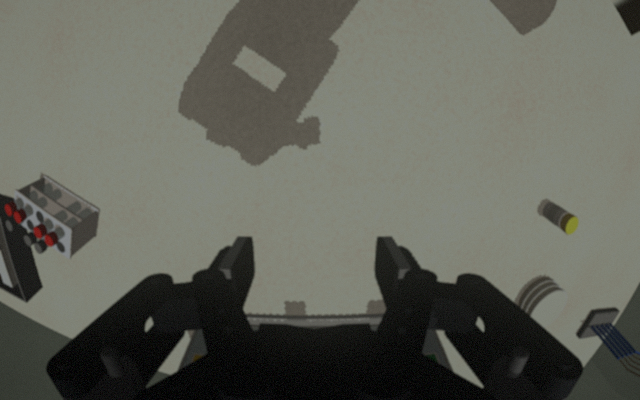

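View pics/c19.png

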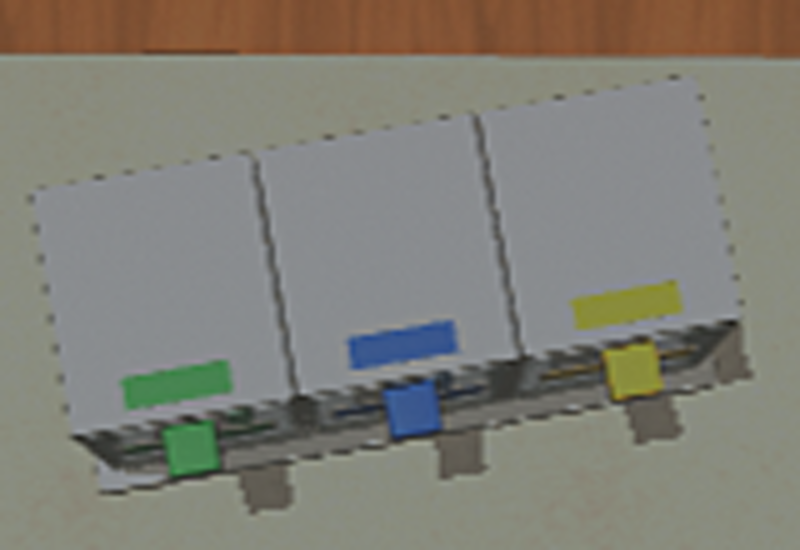

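View pics/s19.png

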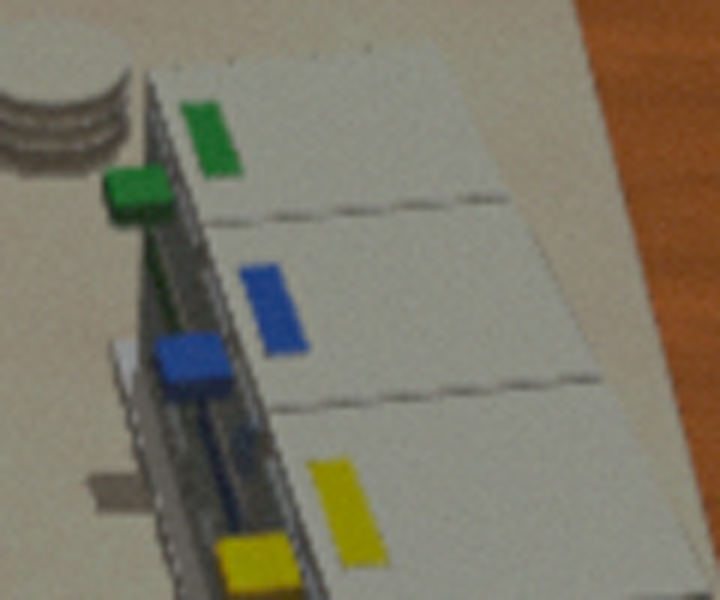

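View pics/scene19.png

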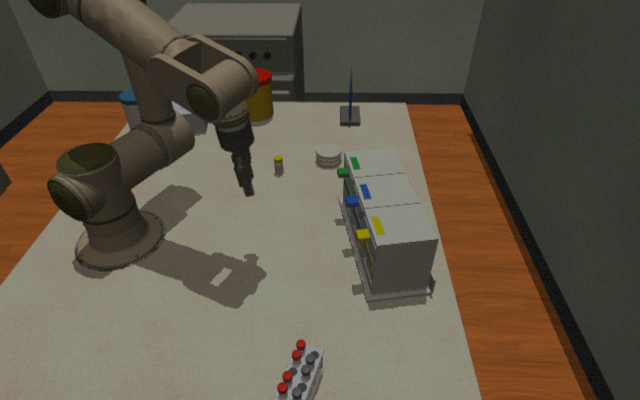

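The blue pull sits at the same pixels as at the start: crop (413,409) in the top view and (195,360) in the scene view. A blue cap shows inside the bin, and the bystanders and other bins look unchanged. Handing in.

```bash
python3 -c "
from rig import order
print(order.finish_job())"
```

```text
the job is handed in; nothing more can be done
None
```

The bottle is in the blue bin and the bin is shut in its catch. However, the wrist force read about 120.3 N once, at or just over the 120 N limit, so the run may fail on that.

**What I did:** I tipped the blue bin to its stop by the pull and let go; it stayed open. I lifted the bench bottle, let it go a short drop above the bin's front wall, and took hold of the pull again. I then walked the bin back slowly and pushed it through the catch at about 13 N. The job was handed in at about 39.6 s of the 67 s allowed.

**Last checks:**
- **Bin shut:** an extra 3 mm push moved it only 0.2 mm while the force rose to 22 N. After I let go, the pull was at its starting pixels in both the top and scene pictures.
- **Bottle:** a blue cap shows inside the bin, and the bottle's spot on the bench is empty.
- **Everything else:** the yellow and green bins, the yellow bottle, rack and dishes look unmoved, by eye. The arm is clear and touching nothing.

**What went wrong:** while opening the bin, joint 6 reached its -2.88 limit and loaded the wrist to about 93 N, and the gripper slipped up the pull. The state printed joint 6 at -2.881, so it may have passed its range slightly. The 120 N reading came when I tried to slide the gripper back into place. I backed off at once, and the forces read at the end of each later move stayed below 25 N.

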